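# Hang a print clip on the bent drying rail

### The arm

A 6-joint arm with a two-finger parallel gripper is mounted at the origin on the work surface. World frame = base frame: x ahead of the robot, y to its left, z up, the work surface at z = 0. Lengths are in m, angles in rad, forces in N, time in s.
With the tool pointing down it reaches from about 0.35 to 0.775 m from the base axis. Payload 7.3 kg.
Tool frame: the origin (TCP) lies between the finger pads; the fingertips stand 8 mm ahead of it and the grasp point (between the pads) lies 11 mm behind it (robot.nose_length is the distance from the TCP to the fingertips, in m); z points along the fingers, y is the line along which they close (so a half turn about z gives the same grasp; the last joint's range is limited). The gripper opens to 92 mm and grips with 3 to 60 N. Pads are 19 mm wide; open, the fingers measure 130 mm over their backs; the gripper's body (75 mm by 190 mm) begins 47 mm behind the grasp point.
Start: joints at [-1.423, 0.342, 1.524, -0, 1.275, -0.146], TCP at [0.152, -0.503, 0.235] pointing down, gripper open.
Joint ranges: [-2.53, 2.53], [-0.77, 2.02], [0.04, 2.7], [-1, 4.14], [0.28, 2.66], [-3.11, 3.11]. Speed limits (rad/s): [2.57, 2.57, 3.14, 3.14, 3.14, 3.14].

### API

Orientations are given as [roll, pitch, yaw] about the fixed x, y, z axes, in that order (R = Rz(yaw) Ry(pitch) Rx(roll)).
In Python, from cell import robot gives the robot as it stands. The module is installed in compiled form; this text tells all that it offers.
- The arm moves only by the shell command python3 -m jog 'ROWS' [FORCE]. ROWS is JSON, a list that holds one entry, the list of rows, each a list of 5 numbers: the gripper's target within -1 to 1 (fully open at 1, half-way at 0, shut at -1), then the shift along the tool's x, y, z in m, then the turn about the tool's z in rad. A call has 1 to 5 rows; each row is the pose to reach, as a shift and turn from the pose commanded when the call began, along the tool's axes at that moment; what a row does not reach only later rows make up. A row lasts 1/12 s, in which the tool goes at most 41.7 mm and 7.16 degrees, less where a joint would pass 70% of its speed; a pose out of reach is approached as far as the arm can. A call with a gripper value outside its range is refused whole. The fingers move at their own pace and stop on an object; FORCE is the grip in N (left out, the last holds). Time passes only in rows, so rows that repeat a pose let the fingers close. It gives the time, the measured TCP pose, the force, the opening and the grip force at its end, in the units of the state.
- robot.observe(): the state, without advancing time (a new reading comes with each control period).
- robot.read_camera(name): name is "scene" or "top" or "wrist"; returns the picture (400x640x3 uint8, red, green, blue); there is no depth.
- robot.camera_model(name): a dict with "camera_matrix" (3x3 intrinsics, pixels), "position" and "attitude" of the camera in the world; the wrist camera has in their place "mount" (4x4, takes a point from camera to tool coordinates, whose origin is the TCP and whose axes are the flange's). Camera axes: x right, y down, z forward; pixel columns grow to the right and rows downward; lengths in m; the calibration is good to about 2 mm. A picture is of the moment at which its call begins: read the wrist's pose just before it. camera_model takes no time and is no camera call.
- robot.hand_in(): hands the job in; it is judged then, once.
The state is a dict: "time": time; "qpos": joint angles; "qvel": joint speeds; "joint_efforts": joint torques, N m; "tool_pos": TCP position; "tool_rot": TCP orientation; "contact_force": force on the tool from outside, world axes, zero at the start; "torque": the same for the moment, N m; "opening": finger opening in m; "grip_force": force on a finger pad.
Only numpy, scipy, OpenCV 4.12 (cv2) and the standard library are available. Lean on these libraries where they do the work, as an engineer would, in place of code of your own. Each camera call takes 0.05 s, during which the arm holds its last target. There are 200 camera calls.

### The job

Pick up the clip hanger by its red tab, thread its sleeve onto the open end of the bent drying rail and slide it round the bend, turning it with the rod, until it meets the stop: the black buffer on the brass collar. Press it against the buffer with a light but definite push (about 8 N, held for a second), then let go so that it hangs there upright. Never force it: keep the load of the hanger on the rod below 8 N and on the stop below 12 N, and leave the tub, bottle, tin and brayer alone.

Things in the scene. Friction and masses are not known exactly. Their poses are not given: they have to be found in the camera images.
- rail: Fixed rail: grey foot 100 x 100 x 12 mm, 18 mm post with 22 mm ball cap, level 12 mm steel rod, axis 130 mm up. Origin: under the foot's centre, z up. Drawn plan of the rod axis in this frame, mm: from the post (0, 0) straight along +x to (80, 0), quarter circle of radius 130 about (80, -130) to (210, -130), straight along -y to its open round end at (210, -196).
- rail_tip (a point): extreme point of the rod's open round end, on its axis; y points along the rod's 66 mm straight lead-in, into the rod, z up. The rod was bent by hand: its home straight is true, but the bend and lead-in stray from the drawn plan sideways, up to 8 mm mid-bend and 42 mm at the tip, with slight kinks of up to 7 degrees. It is rigid.
- stop: Fixed brass octagonal collar on the rod's home straight, 22 to 28 mm from the post's axis, 12 mm long, 28 mm across. Origin: its centre, on the rod axis; x along the rod away from the post. A black threaded buffer, 22 mm across, screwed out of it to an unknown setting meets the hanger: its rigid face lies 6 to 20 mm from this origin along +x.
- hanger: Loose clip hanger, 0.11 to 0.22 kg, standing on its jaw. Origin: centre of its underside; z up, x along its bore, both ends alike. Dark steel jaw 24 (x) x 50 (y) x 14 mm, neck 16 x 40 mm above it, octagonal aluminium sleeve 24 mm long, 23 mm outside, 15 mm bore; red grip tab 10 mm thick (x), 30 mm wide (y), from 56 to 100 mm above the underside.
- bore (a point): centre of the hanger's bore, 45 mm above its underside; axes as hanger. The mass centre lies below it, so on the rod the hanger hangs upright. On the bend the straight bore leaves about 1 mm of play each way.
- ink_tub: bystander: loose open yellow ink tub, 68 mm across, 50 mm high, standing inside the rail's bend; origin under its centre
- bottle: bystander: loose amber bottle, 56 mm across, 120 mm high; origin under its centre
- tin: bystander: loose steel tin, 80 mm across, 70 mm high, with a brush sticking out to 165 mm; origin under its centre
- brayer: bystander: loose ink roller lying down, 168 mm long, 36 mm high; its origin lies on the table between the roller (+x) and the wooden handle (-x)
There are look-alikes about, which are no part of the job. There is more than one size of the hanger; the job needs the smallest.

How it is judged:
By the outcome, as a careful person would: the job done as asked, in the order asked, and still so for the second after the job is handed in, with the robot touching nothing.
It also fails if it takes over 72 s, if anything falls off the work surface, if the arm or the gripper's body presses on something with over 40 N, if the wrist force passes 120 N, or if a joint passes its speed limit or range.

## Working session

There is one attempt and no reset: what is moved stays moved. The work goes in short steps, Python scripts to look and compute and a shell command to move; the robot and the scene stay as the last step left them, time stands still between calls to the robot, and variables do not carry over. Pictures are saved under pics/ and viewed, at most 10 in all, crops included, and the job is handed in when it is done.

```bash
mkdir -p pics
python3 - <<'E'
from cell import robot
import cv2,json
for n in("scene","top"):
    im=robot.read_camera(n); cv2.imwrite(f"pics/{n}0.png",im[:,:,::-1])
    print(n,robot.camera_model(n))
print(robot.camera_model("wrist")); print(robot.observe())
E
```

```text
scene {'camera_matrix': array([[457.48645633,   0.        , 322.18644479],
       [  0.        , 457.48645633, 196.71328168],
       [  0.        ,   0.        ,   1.        ]]), 'position': array([1.08234934, 0.64857912, 0.79248147]), 'attitude': array([-2.26292771,  0.00477826,  2.44504203])}
top {'camera_matrix': array([[502.70006259,   0.        , 326.13245256],
       [  0.        , 502.70006259, 197.74520661],
       [  0.        ,   0.        ,   1.        ]]), 'position': array([0.2453176 , 0.01189128, 1.47148661]), 'attitude': array([-2.94004117,  0.00434209, -1.57707238])}
{'camera_matrix': array([[341.13539821,   0.        , 319.75774271],
       [  0.        , 341.13539821, 204.82724435],
       [  0.        ,   0.        ,   1.        ]]), 'mount': array([[-7.85125053e-04, -9.62386650e-01, -2.71682388e-01,
         7.31725873e-02],
       [ 9.99999033e-01, -1.06735777e-03,  8.91064671e-04,
         6.04760644e-05],
       [-1.14753105e-03, -2.71681425e-01,  9.62386558e-01,
        -1.50624002e-01],
       [ 0.00000000e+00,  0.00000000e+00,  0.00000000e+00,
         1.00000000e+00]])}
{'time': 0.1, 'qpos': array([-1.42303551e+00,  3.42659991e-01,  1.52492628e+00,  7.75326211e-06,
        1.27541740e+00, -1.45997528e-01]), 'qvel': array([-0.00157126, -0.00066601, -0.00149033, -0.00143213,  0.00092205,
       -0.00241301]), 'joint_efforts': array([ 1.91415580e-03, -4.32004309e+01, -2.44694370e+01,  7.19506200e-02,
        5.25958103e-02, -4.42281407e-05]), 'tool_pos': array([ 0.15198585, -0.50214321,  0.23410918]), 'tool_rot': array([-3.14019772e+00, -2.12609616e-04,  2.93755933e-01]), 'contact_force': array([ 0.17340826, -0.04384826, -0.62837473]), 'torque': array([-0.01848874, -0.01645044,  0.00787569]), 'grip_force': 0.0, 'opening': 0.09170164871505161}
```

View pics/scene0.png

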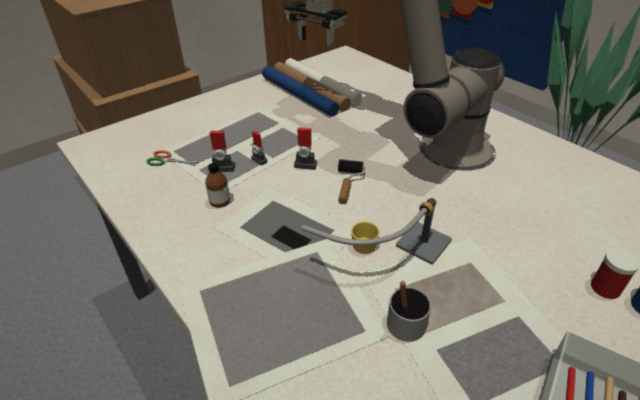

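View pics/top0.png

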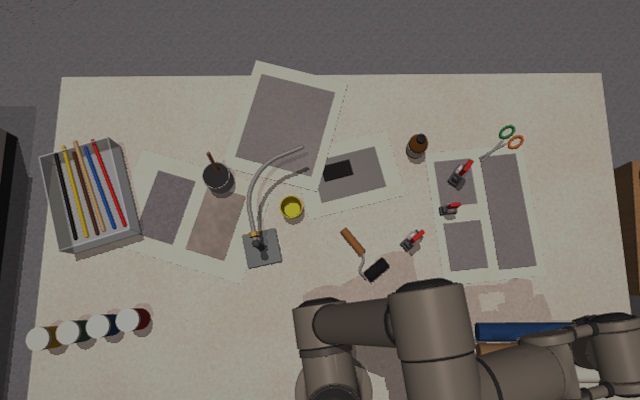

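```bash
cat > h.py <<'E'
import numpy as np,cv2
from cell import robot
from scipy.spatial.transform import Rotation as Ro
def E(a): return Ro.from_euler('xyz',a).as_matrix()
def cam(n,st=None):
    m=robot.camera_model(n);K=m['camera_matrix']
    if n=='wrist':
        st=st or robot.observe();T=np.eye(4);T[:3,:3]=E(st['tool_rot']);T[:3,3]=st['tool_pos'];T=T@m['mount']
        return K,T[:3,:3],T[:3,3]
    return K,E(m['attitude']),np.array(m['position'])
def proj(c,P):
    K,R,t=c;q=(np.atleast_2d(P)-t)@R@K.T
    return q[:,:2]/q[:,2:]
def ray(c,uv):
    K,R,t=c;return R@np.linalg.inv(K)@np.array([*uv,1.]),t
def onz(c,uv,z):
    d,t=ray(c,uv);return t+d*(z-t[2])/d[2]
def tri(obs):
    A=np.zeros((3,3));b=np.zeros(3)
    for c,uv in obs:
        d,t=ray(c,uv);d/=np.linalg.norm(d);M=np.eye(3)-np.outer(d,d);A+=M;b+=M@t
    return np.linalg.solve(A,b)
def crop(im,x0,y0,w,h,s): return cv2.resize(im[y0:y0+h,x0:x0+w,::-1],None,fx=s,fy=s,interpolation=cv2.INTER_CUBIC)
E
python3 - <<'E'
from h import *
t=cv2.imread('pics/top0.png')[:,:,::-1]; s=cv2.imread('pics/scene0.png')[:,:,::-1]
a=crop(t,235,135,80,140,4); b=crop(t,395,150,120,110,4)[:440,:480]
c=np.zeros((560,800,3),np.uint8); c[:560,:320]=a; c[:440,320:800]=b
cv2.imwrite('pics/crop1.png',c)
d=crop(s,200,115,260,150,3); cv2.imwrite('pics/crop2.png',d)
T=cam('top')
for uv in [(449,209),(459,180),(411,240),(301,148),(262,248)]: print(uv,onz(T,uv,0 if uv[0]>302 or uv[0]<300 else .13))
E
```

```text
(449, 209) [ 0.50927588 -0.34840928  0.        ]
(459, 180) [ 0.59759649 -0.3833193   0.        ]
(411, 240) [ 0.41765236 -0.23190006  0.        ]
(301, 148) [0.66112684 0.08499096 0.13      ]
(262, 248) [0.39710336 0.20520901 0.        ]
```

View pics/crop1.png

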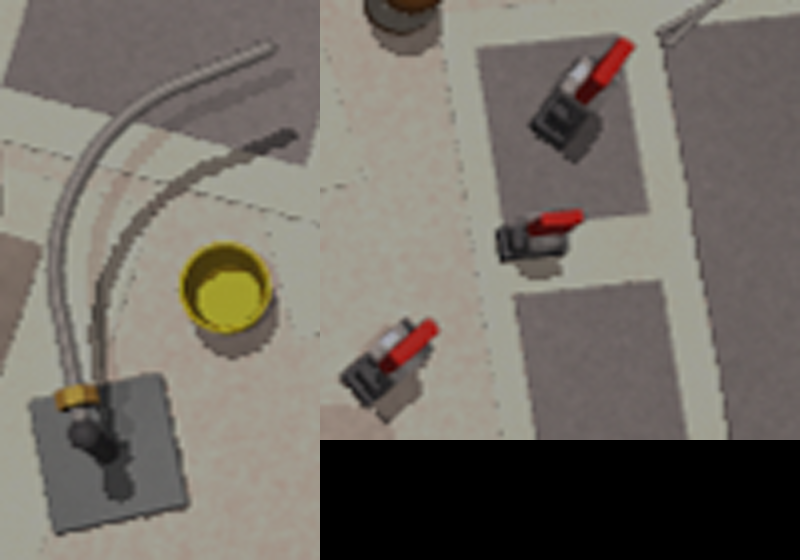

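View pics/crop2.png

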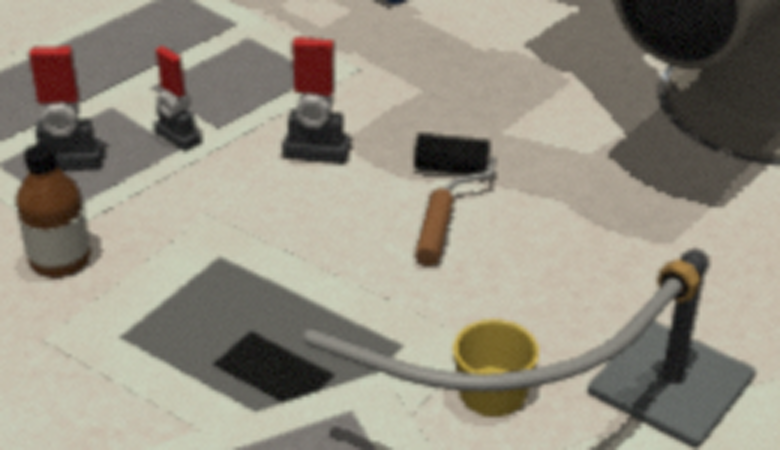

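Run:
```python
from h import *
T=cam('top');S=cam('scene')
f=lambda p:(235+(p[0]-1.5)/4,135+(p[1]-1.5)/4)
np.set_printoptions(precision=4,suppress=True)
P=[(77,398),(70,370),(63,330),(57,290),(57,250),(63,215),(77,180),(98,147),(125,118),(155,92),(190,72),(230,58),(271,46)]
for p in P: print(p,onz(T,f(p),.13))
print('foot',[onz(T,f(p),.012)[:2] for p in [(30,402),(162,375),(187,505),(55,533),(108.5,454)]])
g=lambda p:(395+(p[0]-320-1.5)/4,150+(p[1]-1.5)/4)
print('tab top',onz(T,g((556,219)),.1), 'jaw',[onz(T,g(p),.014)[:2] for p in [(497,245),(568,240)]])
print('tab ends',[onz(T,g(p),.1)[:2] for p in [(532,222),(580,215)]])
s=lambda p:(200+(p[0]-1)/3,115+(p[1]-1)/3)
print('scene tab top',onz(S,s((167,49)),.1),'jaw base',onz(S,s((180,135)),.007),'tip',onz(S,s((308,336)),.13))
print('tip tri',tri([(T,f((271,46))),(S,s((308,336)))]))
print('tab tri',tri([(T,g((556,219))),(S,s((167,49)))]))
```

```text
(77, 398) [0.4211 0.2107 0.13  ]
(70, 370) [0.4401 0.2158 0.13  ]
(63, 330) [0.4674 0.2212 0.13  ]
(57, 290) [0.495  0.2259 0.13  ]
(57, 250) [0.5227 0.2266 0.13  ]
(63, 215) [0.5471 0.2231 0.13  ]
(77, 180) [0.5717 0.2141 0.13  ]
(98, 147) [0.5949 0.2001 0.13  ]
(125, 118) [0.6155 0.1819 0.13  ]
(155, 92) [0.6339 0.1614 0.13  ]
(190, 72) [0.6482 0.1373 0.13  ]
(230, 58) [0.6581 0.1097 0.13  ]
(271, 46) [0.6665 0.0812 0.13  ]
foot [array([0.4339, 0.2624]), array([0.4531, 0.1663]), array([0.3583, 0.1469]), array([0.3388, 0.2418]), array([0.3955, 0.2044])]
tab top [ 0.5043 -0.3375  0.1   ] jaw [array([ 0.5014, -0.3149]), array([ 0.5047, -0.3673])]
tab ends [array([ 0.5023, -0.3207]), array([ 0.507 , -0.3543])]
scene tab top [ 0.5057 -0.3453  0.1   ] jaw base [ 0.5086 -0.3342  0.007 ] tip [0.6672 0.0823 0.13  ]
tip tri [0.6667 0.0813 0.129 ]
tab tri [ 0.5062 -0.339   0.1022]
```

```bash
python3 -m jog '[[[1,0.19,-0.027,0,-0.6],[1,0.19,-0.027,0,-0.6],[1,0.19,-0.027,0,-0.6],[1,0.19,-0.027,0,-0.6],[1,0.19,-0.027,0,-0.6]]]'
cat >> h.py <<'E'
np.set_printoptions(precision=4,suppress=True)
def to(p,yaw_deg=None,st=None):
    st=st or robot.observe();R=E(st['tool_rot']);d=R.T@(np.array(p)-st['tool_pos'])
    y=np.arctan2(R[1,0],R[0,0]);t=None if yaw_deg is None else -(np.radians(yaw_deg)-y)
    print('t%.2f pos'%st['time'],st['tool_pos'],'yaw %.2f'%np.degrees(y),'| shift',d,'turn',t,'F',st['contact_force'],'grip',st['grip_force'],st['opening'])
E
python3 -c "
from h import *
to([.505,-.34,.2],98)"
```

```text
time: 0.52
tool_pos: [0.3289, -0.4195, 0.2344]
tool_rot: [-3.141, -0.001, 0.902]
contact_force: [0.1, -0.5, -0.5]
opening: 0.0922
grip_force: 0.0
t0.52 pos [ 0.3289 -0.4195  0.2344] yaw 51.66 | shift [0.1715 0.0888 0.0346] turn -0.808747190461089 F [ 0.0664 -0.5372 -0.452 ] grip 0.0 0.0922464957251518
```

```bash
python3 -m jog '[[[0.2,0.171,0.089,0.03,-0.5],[0.2,0.171,0.089,0.03,-0.6],[0.2,0.171,0.089,0.03,-0.6],[0.2,0.171,0.089,0.03,-0.6],[0.2,0.171,0.089,0.03,-0.6]]]' >/dev/null; python3 -m jog '[[[0.2,0,0,0,-0.19],[0.2,0,0,0,-0.19],[0.2,0,0,0,-0.19],[0.2,0,0,0,-0.19]]]'
python3 - <<'E'
from h import *
st=robot.observe();im=robot.read_camera('wrist');to([.505,-.34,.2],98,st)
np.save('st1.npy',st,allow_pickle=True)
cv2.imwrite('pics/w1full.png',im[:,:,::-1]);cv2.imwrite('pics/w1.png',crop(im,0,0,640,400,1.25))
E
```

```text
time: 1.27
tool_pos: [0.5025, -0.3439, 0.2043]
tool_rot: [-3.141, -0.001, 1.682]
contact_force: [0.3, -0.9, -0.2]
opening: 0.0552
grip_force: 0.0
t1.27 pos [ 0.5025 -0.3439  0.2043] yaw 96.35 | shift [0.0036 0.003  0.0043] turn -0.02881023326277865 F [ 0.3193 -0.9067 -0.19  ] grip 0.0 0.05519818225690837
```

View pics/w1.png

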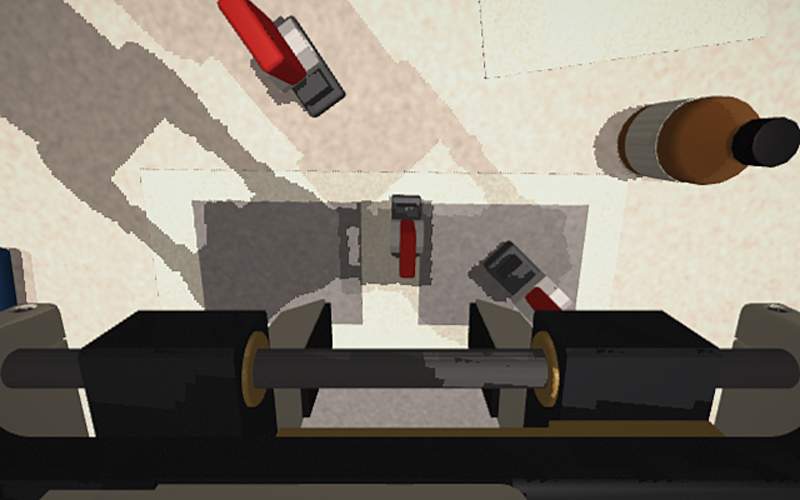

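Run:
```python
from h import *
st=np.load('st1.npy',allow_pickle=True).item();c=cam('wrist',st)
im=cv2.imread('pics/w1full.png')[:,:,::-1]
a=crop(im,285,145,80,85,7);b=a.copy()
def ov(img,x,y,yaw):
    th=np.radians(yaw-90);R=np.array([[np.cos(th),-np.sin(th)],[np.sin(th),np.cos(th)]])
    for (hx,hy,z,col) in [(5,15,.1,(255,255,0)),(5,15,.056,(255,0,255)),(12,25,.014,(0,255,0)),(12,25,0,(0,160,0))]:
        q=np.array([[hx,hy],[-hx,hy],[-hx,-hy],[hx,-hy]])/1000@R.T+[x,y]
        p=proj(c,np.c_[q,np.full(4,z)]);p=(p-[285,145]+.5)*7
        cv2.polylines(img,[p.astype(int)],True,col,1)
ov(b,.5055,-.340,98)
cv2.imwrite('pics/w1ov.png',cv2.resize(np.hstack([a,b]),(800,425)))
```

```text
(no output)
```

View pics/w1ov.png

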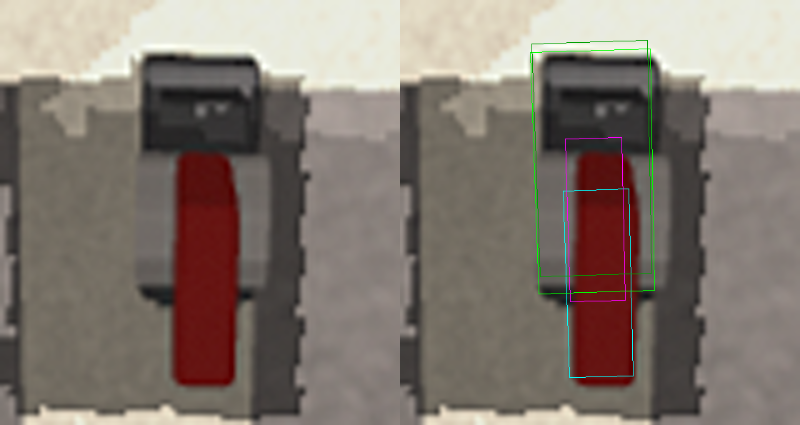

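```bash
python3 -m jog '[[[0.1,0.003,0.003,0.06,0],[0.1,0.003,0.003,0.06,0],[0.1,0.003,0.003,0.06,0],[0.1,0.003,0.003,0.06,0]]]'
python3 - <<'E'
from h import *
to([.5067,-.3413,.0755],96.35)
E
```

```text
time: 1.65
tool_pos: [0.5046, -0.3409, 0.1444]
tool_rot: [-3.14, -0.001, 1.682]
contact_force: [0.2, -0.7, 0.3]
opening: 0.0505
grip_force: 0.0
t1.65 pos [ 0.5046 -0.3409  0.1444] yaw 96.37 | shift [-0.0007  0.0021  0.0689] turn 0.000358236708471793 F [ 0.1739 -0.7412  0.3302] grip 0.0 0.050484076870869164
```

```bash
python3 -m jog '[[[0.1,-0.001,0.002,0.03,0],[0.1,-0.001,0.002,0.055,0],[0.1,-0.001,0.002,0.069,0],[0.1,-0.001,0.002,0.069,0],[0.1,-0.001,0.002,0.069,0]]]' 25
python3 -m jog '[[[-1,0,0,0,0],[-1,0,0,0,0],[-1,0,0,0,0],[-1,0,0,0,0],[-1,0,0,0,0]]]'
python3 -m jog '[[[-1,0,0,0,0],[-1,0,0,0,0]]]'
```

```text
time: 2.07
tool_pos: [0.5078, -0.3424, 0.0772]
tool_rot: [3.14, 0.001, 1.683]
contact_force: [1.0, 0.0, 1.8]
opening: 0.0506
grip_force: 0.0
time: 2.48
tool_pos: [0.5076, -0.3418, 0.0764]
tool_rot: [3.141, 0.001, 1.684]
contact_force: [0.4, 0.1, 0.4]
opening: 0.022
grip_force: 0.0
time: 2.65
tool_pos: [0.5074, -0.3416, 0.0759]
tool_rot: [3.141, 0.0, 1.684]
contact_force: [-0.7, 0.3, 4.3]
opening: 0.0101
grip_force: 25.0
```

```bash
python3 -m jog '[[[-1,0,0,-0.04,0],[-1,0,0,-0.08,0],[-1,0,0,-0.12,0],[-1,0,0,-0.16,0],[-1,0,0,-0.175,0]]]' >/dev/null
python3 -m jog '[[[-1,0.025,0.015,0,0.1],[-1,0.05,0.03,0,0.2],[-1,0.08,0.045,0,0.32],[-1,0.11,0.063,0,0.44],[-1,0.14,0.08,0,0.56]]]' 
python3 -c "
from h import *
to([.68,.04,.25],17)"
```

```text
time: 3.48
tool_pos: [0.5712, -0.192, 0.2503]
tool_rot: [-3.141, -0.0, 1.117]
contact_force: [0.2, -0.7, -1.2]
opening: 0.01
grip_force: 25.0
t3.48 pos [ 0.5712 -0.192   0.2503] yaw 64.01 | shift [ 0.2562 -0.0038  0.0003] turn 0.8205445059162577 F [ 0.2374 -0.7466 -1.1974] grip 24.993246495723724 0.009990200197508113
```

```bash
python3 -m jog '[[[-1,0.035,0,0,0.11],[-1,0.07,0,0,0.22],[-1,0.105,-0.002,0,0.33],[-1,0.14,-0.003,0,0.44],[-1,0.17,-0.004,0,0.55]]]' >/dev/null
python3 -c "
from h import *
to([.68,.04,.25],17)"
```

```text
t3.90 pos [ 0.6412 -0.036   0.2502] yaw 32.61 | shift [ 0.0736 -0.0431  0.0002] turn 0.2724720343953287 F [ 0.0604 -0.3508 -1.0998] grip 24.99398499727249 0.009666701164504247
```

```bash
python3 -m jog '[[[-1,0.035,-0.02,0,0.11],[-1,0.074,-0.043,0,0.22],[-1,0.074,-0.043,0,0.27],[-1,0.074,-0.043,0.04,0.27],[-1,0.074,-0.043,0.07,0.27]]]' >/dev/null
python3 -m jog '[[[-1,0,0,0.019,0],[-1,0,0,0.019,0],[-1,0,0,0.019,0]]]'
python3 - <<'E'
from h import *
st=robot.observe();to([.68,.04,.161],17,st);np.save('st2.npy',st,allow_pickle=True)
w=robot.read_camera('wrist');t=robot.read_camera('top');s=robot.read_camera('scene')
for n,i in zip('wts',(w,t,s)): cv2.imwrite(f'pics/{n}2.png',i[:,:,::-1])
p=(np.array([.67,.07,.13]));pt=proj(cam('top'),p)[0].astype(int);ps=proj(cam('scene'),p)[0].astype(int)
print(pt,ps)
c=np.zeros((600,800,3),np.uint8)
c[:300,:400]=crop(t,pt[0]-40,pt[1]-30,80,60,5);c[:300,400:]=crop(s,ps[0]-40,ps[1]-30,80,60,5)
c[300:,:480]=crop(w,0,0,640,400,.75);cv2.imwrite('pics/v2.png',c)
E
```

```text
time: 4.57
tool_pos: [0.6791, 0.0379, 0.1606]
tool_rot: [-3.141, 0.003, 0.304]
contact_force: [0.6, -0.7, -0.5]
opening: 0.0098
grip_force: 25.0
t4.57 pos [0.6791 0.0379 0.1606] yaw 17.41 | shift [ 0.0014 -0.0017 -0.0004] turn 0.007089723980088669 F [ 0.5634 -0.6675 -0.5199] grip 24.999437928199768 0.009829458268162646
[306 144] [297 224]
```

View pics/v2.png

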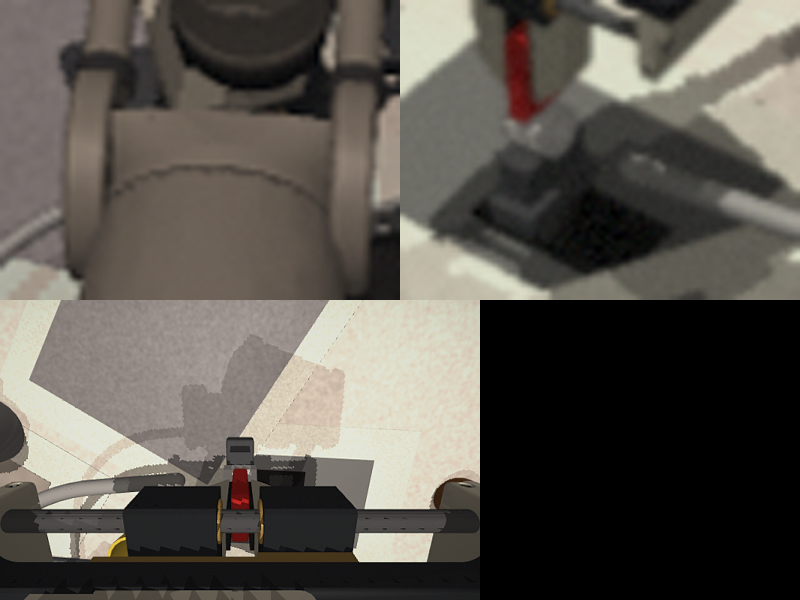

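Run:
```python
from h import *
st=np.load('st2.npy',allow_pickle=True).item()
w=cv2.imread('pics/w2.png')[:,:,::-1];s=cv2.imread('pics/s2.png')[:,:,::-1]
W=cam('wrist',st);S=cam('scene')
b=st['tool_pos']-[0,0,.031];y=np.radians(st['tool_rot'][2]*180/np.pi-90)+np.pi;d=np.array([np.cos(y),np.sin(y),0]);print(b,d)
c=np.zeros((600,800,3),np.uint8)
for k,(im,C,x0,y0,ww,hh,f) in enumerate([(w,W,150,180,200,75,4),(s,S,265,205,100,37,8)]):
    a=crop(im,x0,y0,ww,hh,f)
    for m in range(-10,81,10):
        p=(proj(C,b+d*m/1000)[0]-[x0,y0]+.5)*f;cv2.circle(a,tuple(int(v) for v in p),1,(0,255,0),-1)
        print(k,m,p.round(0),end=' ')
    c[k*300:k*300+a.shape[0]]=a
cv2.imwrite('pics/v3.png',c)
```

```text
[0.6791 0.0379 0.1296] [-0.2991  0.9542  0.    ]
0 -10 [750. 248.] 0 0 [680. 248.] 0 10 [610. 249.] 0 20 [540. 249.] 0 30 [469. 249.] 0 40 [399. 249.] 0 50 [329. 249.] 0 60 [259. 249.] 0 70 [189. 249.] 0 80 [119. 249.] 1 -10 [136.  98.] 1 0 [166. 111.] 1 10 [196. 125.] 1 20 [227. 138.] 1 30 [258. 152.] 1 40 [289. 166.] 1 50 [320. 180.] 1 60 [351. 194.] 1 70 [383. 208.] 1 80 [415. 223.]
```

View pics/v3.png

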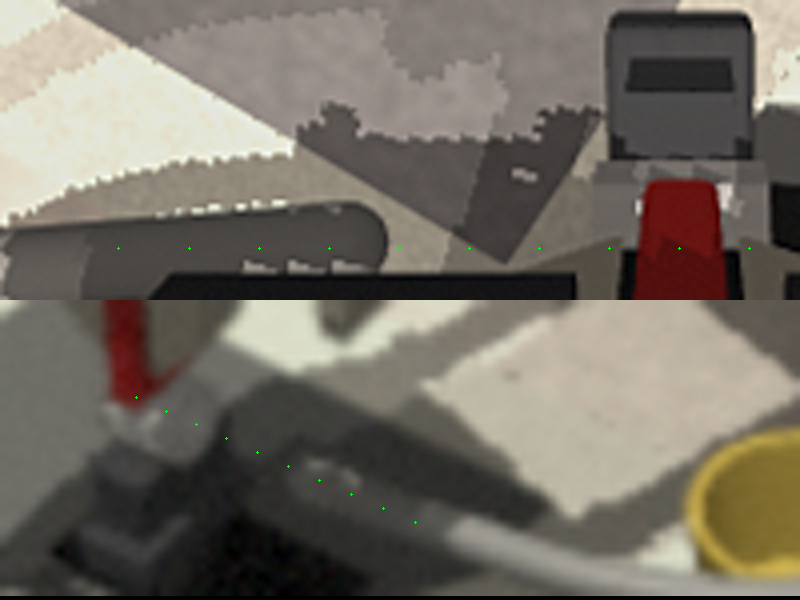

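Run:
```python
from h import *
st=np.load('st2.npy',allow_pickle=True).item();W=cam('wrist',st)
w=cv2.GaussianBlur(cv2.imread('pics/w2.png'),(3,3),0).astype(float).mean(2)
b=st['tool_pos']-[0,0,.031];R=E(st['tool_rot'])
for x in list(range(60,246,8)):
    col=w[205:262,x];g=col[3:]-col[:-3];i=np.argmin(g[:40] if x>150 else g)
    v=205+i+1.5;P=onz(W,(x,v),.13);r=R.T@(P-b)
    print(x,v,(r[:2]*1000).round(1),int(g[i]))
```

```text
60 238.5 [   2.2 -147.3] -80
68 250.5 [  -5.2 -144.2] -101
76 247.5 [  -3.3 -139.3] -114
84 245.5 [  -2.1 -134.5] -107
92 243.5 [  -0.9 -129.7] -113
100 241.5 [   0.3 -124.9] -114
108 240.5 [   1.  -120.2] -117
116 239.5 [   1.6 -115.6] -100
124 238.5 [   2.2 -110.9] -124
132 238.5 [   2.2 -106.4] -116
140 237.5 [   2.8 -101.8] -123
148 236.5 [  3.4 -97.2] -126
156 235.5 [  4.  -92.5] -75
164 228.5 [  8.2 -87.5] -83
172 226.5 [  9.4 -82.8] -83
180 223.5 [ 11.1 -78.1] -84
188 222.5 [ 11.7 -73.6] -86
196 220.5 [ 12.9 -69. ] -80
204 232.5 [  5.7 -65.2] -112
212 232.5 [  5.7 -60.7] -79
220 231.5 [  6.3 -56.1] -120
228 230.5 [  6.9 -51.5] -74
236 229.5 [  7.5 -47. ] -73
244 233.5 [  5.1 -42.6] -67
```

```bash
python3 -m jog '[[[-1,0,-0.008,0,-0.04],[-1,0.001,-0.016,0,-0.077],[-1,0.001,-0.022,0,-0.077],[-1,0.001,-0.022,0,-0.077],[-1,0.001,-0.022,0,-0.077]]]'
python3 - <<'E'
from h import *
o=np.load('st2.npy',allow_pickle=True).item();R=E(o['tool_rot'])
tip=o['tool_pos']+R@[.0009,-.042,0];tip[2]=.1609;d=np.array([np.cos(np.radians(111.8)),np.sin(np.radians(111.8)),0]);print('tip',tip)
to(tip,21.8);to(tip+.02*d,21.8)
st=robot.observe();w=robot.read_camera('wrist');cv2.imwrite('pics/w4.png',w[:,:,::-1])
print(proj(cam('wrist',st),[tip-[0,0,.031],tip+d*.03-[0,0,.031]]))
E
```

```text
time: 5.13
tool_pos: [0.6745, 0.0593, 0.1628]
tool_rot: [3.141, -0.002, 0.38]
contact_force: [0.3, 0.4, -2.4]
opening: 0.0099
grip_force: 25.0
tip [0.6674 0.0782 0.1609]
t5.13 pos [0.6745 0.0593 0.1628] yaw 21.79 | shift [ 0.0005 -0.0202  0.0019] turn -0.000132050785507154 F [ 0.2559  0.4135 -2.4212] grip 24.99952107667923 0.009856844294616742
t5.13 pos [0.6745 0.0593 0.1628] yaw 21.79 | shift [ 0.0005 -0.0402  0.0019] turn -0.000132050785507154 F [ 0.2559  0.4135 -2.4212] grip 24.99952107667923 0.009856844294616742
[[284.2222 239.7631]
 [232.0808 239.8487]]
```

```bash
python3 -m jog '[[[-1,0,0,0,0],[-1,0,0,0,0]]]';python3 -m jog '[[[-1,0,-0.003,0,0],[-1,0,-0.006,0,0],[-1,0,-0.009,0,0],[-1,0,-0.009,0,0]]]';python3 -m jog '[[[-1,0,-0.003,0,0],[-1,0,-0.006,0,0],[-1,0,-0.006,0,0]]]'
python3 - <<'E'
from h import *
st=robot.observe();w=robot.read_camera('wrist');cv2.imwrite('pics/w4.png',w[:,:,::-1]);np.save('st4.npy',st,allow_pickle=True)
E
```

```text
time: 5.35
tool_pos: [0.6742, 0.0587, 0.1619]
tool_rot: [3.141, -0.0, 0.38]
contact_force: [0.3, 0.2, -1.2]
opening: 0.0099
grip_force: 25.0
time: 5.68
tool_pos: [0.6705, 0.0683, 0.1617]
tool_rot: [-3.141, 0.0, 0.381]
contact_force: [0.0, 1.0, -2.1]
opening: 0.0097
grip_force: 25.0
time: 5.93
tool_pos: [0.6683, 0.0738, 0.1617]
tool_rot: [-3.141, -0.0, 0.381]
contact_force: [0.1, -0.2, -1.6]
opening: 0.0097
grip_force: 25.0
```

```bash
python3 -m jog '[[[-1,0,-0.004,0,0],[-1,0,-0.008,0,0],[-1,0,-0.012,0,0],[-1,0,-0.016,0,0],[-1,0,-0.016,0,0]]]';python3 -m jog '[[[-1,0,0,0,0],[-1,0,0,0,0]]]'
python3 - <<'E'
from h import *
st=robot.observe();w=robot.read_camera('wrist');s=robot.read_camera('scene');np.save('st5.npy',st,allow_pickle=True);cv2.imwrite('pics/w5.png',w[:,:,::-1])
a=crop(w,130,170,200,75,4);b=crop(s,265,195,100,37,8);c=np.zeros((600,800,3),np.uint8);c[:300]=a;c[300:596]=b
cv2.imwrite('pics/v5.png',c);print(st['contact_force'],st['torque'],st['tool_pos'])
E
```

```text
time: 6.4
tool_pos: [0.6622, 0.089, 0.1617]
tool_rot: [-3.141, 0.0, 0.382]
contact_force: [0.0, -0.1, -2.2]
opening: 0.0098
grip_force: 25.0
time: 6.57
tool_pos: [0.6625, 0.0881, 0.1617]
tool_rot: [-3.142, 0.0, 0.381]
contact_force: [0.3, 0.8, -2.3]
opening: 0.0101
grip_force: 25.0
[ 0.3075  0.8357 -2.2909] [ 0.117  -0.1082 -0.0675] [0.6625 0.0881 0.1617]
```

View pics/v5.png

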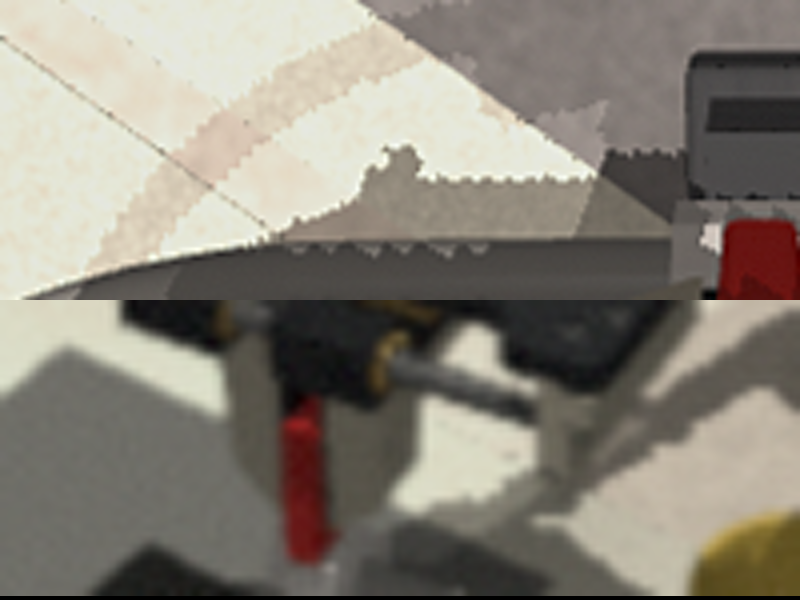

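```bash
cat >> h.py <<'E'
def rod(w,st,v0=150,xs=range(40,296,8),vmax=None):
    """far rod edge -> centreline in tool frame (mm) relative to bore, and world"""
    C=cam('wrist',st);R=E(st['tool_rot']);b=st['tool_pos']-R@[0,0,.031]*1.0
    b=st['tool_pos']+np.array([0,0,-.031]);g0=cv2.GaussianBlur(w,(3,3),0).astype(float).max(2);out=[]
    for x in xs:
        pr=proj(C,b)[0][1];col=g0[:,x];g=col[3:]-col[:-3]
        i=v0+np.argmin(g[v0:int(pr)+12]);v=i+1.5
        P=onz(C,(x,v),.13);out.append((x,v,*((R.T@(P-b))[:2]*1000),*P[:2],g[i]))
    return np.array(out)
E
python3 - <<'E'
from h import *
st=np.load('st5.npy',allow_pickle=True).item();w=cv2.imread('pics/w5.png')
print(rod(w,st,v0=222,xs=range(60,300,10)).round(3))
E
```

```text
[[  60.     226.5      9.125 -146.518    0.617    0.228   -4.   ]
 [  70.     225.5      9.716 -140.754    0.619    0.222   -6.   ]
 [  80.     231.5      6.112 -135.804    0.618    0.216   -5.   ]
 [  90.     223.5     10.894 -129.255    0.625    0.212   -4.   ]
 [ 100.     248.5     -4.298 -126.293    0.612    0.204  -10.   ]
 [ 110.     223.5     10.881 -117.992    0.629    0.202  -66.   ]
 [ 120.     250.5     -5.555 -114.987    0.615    0.193 -104.   ]
 [ 130.     246.5     -3.08  -108.846    0.619    0.188 -112.   ]
 [ 140.     242.5     -0.622 -102.748    0.624    0.183 -114.   ]
 [ 150.     239.5      1.209  -96.773    0.628    0.178 -131.   ]
 [ 160.     236.5      3.031  -90.829    0.632    0.174 -142.   ]
 [ 170.     234.5      4.238  -84.987    0.635    0.169 -150.   ]
 [ 180.     232.5      5.442  -79.165    0.638    0.164 -159.   ]
 [ 190.     231.5      6.038  -73.424    0.641    0.159 -158.   ]
 [ 200.     227.5      8.436  -67.52     0.645    0.154 -107.   ]
 [ 210.     223.5     10.817  -61.655    0.65     0.149  -80.   ]
 [ 220.     229.5      7.223  -56.307    0.648    0.143  -54.   ]
 [ 230.     247.5     -3.77   -51.437    0.64     0.134  -95.   ]
 [ 240.     247.5     -3.777  -45.685    0.642    0.129  -58.   ]
 [ 250.     247.5     -3.784  -39.932    0.644    0.124 -111.   ]
 [ 260.     229.5      7.196  -33.647    0.657    0.122  -81.   ]
 [ 270.     229.5      7.19   -27.981    0.659    0.117  -78.   ]
 [ 280.     247.5     -3.805  -22.671    0.651    0.108  -52.   ]
 [ 290.     247.5     -3.812  -16.917    0.653    0.102  -61.   ]]
```

```bash
python3 -m jog '[[[-1,0,-0.005,0,0],[-1,0,-0.01,0,0],[-1,0,-0.015,0,0],[-1,0.0005,-0.02,0,0],[-1,0.0005,-0.02,0,0]]]'; python3 -m jog '[[[-1,0,-0.005,0,0],[-1,0,-0.01,0,0],[-1,0,-0.015,0,0],[-1,0,-0.02,0,0],[-1,0,-0.02,0,0]]]';python3 -m jog '[[[-1,0,0,0,0],[-1,0,0,0,0]]]'
python3 - <<'E'
from h import *
st=robot.observe();w=robot.read_camera('wrist')[:,:,::-1];cv2.imwrite('pics/w6.png',w)
to(st['tool_pos'],None,st);print(st['torque']);print(rod(w,st,v0=222,xs=range(140,300,10)).round(3)[:,[0,2,3,4,5,6]])
E
```

```text
time: 7.08
tool_pos: [0.6551, 0.1081, 0.1618]
tool_rot: [-3.141, 0.0, 0.382]
contact_force: [-0.4, 0.1, -0.8]
opening: 0.01
grip_force: 25.0
time: 7.5
tool_pos: [0.6477, 0.1265, 0.1618]
tool_rot: [-3.141, 0.0, 0.382]
contact_force: [0.3, 0.3, -2.1]
opening: 0.0095
grip_force: 25.0
time: 7.67
tool_pos: [0.6482, 0.1252, 0.1617]
tool_rot: [3.141, -0.0, 0.381]
contact_force: [0.3, 0.9, -0.7]
opening: 0.0099
grip_force: 25.0
t7.67 pos [0.6482 0.1252 0.1617] yaw 21.82 | shift [0. 0. 0.] turn None F [ 0.3432  0.8832 -0.7011] grip 24.999316334724426 0.009914617046274212
[-0.035  -0.0357  0.0349]
[[ 140.      -4.346 -103.302    0.606    0.219   -5.   ]
 [ 150.      10.839  -95.483    0.623    0.218  -68.   ]
 [ 160.      -0.657  -91.318    0.614    0.21    -2.   ]
 [ 170.       7.837  -84.572    0.624    0.207   -2.   ]
 [ 180.      -7.496  -80.63     0.611    0.197  -33.   ]
 [ 190.      -5.63   -74.653    0.615    0.192 -166.   ]
 [ 200.      -3.773  -68.707    0.619    0.188 -195.   ]
 [ 210.      -0.695  -62.682    0.624    0.183 -124.   ]
 [ 220.       0.524  -56.855    0.628    0.178 -155.   ]
 [ 230.      -4.418  -51.492    0.625    0.171 -105.   ]
 [ 240.      -4.426  -45.733    0.627    0.166  -96.   ]
 [ 250.       4.765  -39.455    0.638    0.164  -77.   ]
 [ 260.       5.362  -33.739    0.641    0.159  -79.   ]
 [ 270.       6.562  -28.007    0.644    0.154  -72.   ]
 [ 280.       6.554  -22.334    0.646    0.148  -82.   ]
 [ 290.      -3.844  -16.914    0.638    0.139  -62.   ]]
```

```bash
python3 -m jog '[[[-1,0,-0.004,0,0],[-1,0,-0.008,0,0],[-1,0,-0.012,0,0],[-1,0,-0.016,0,-0.01],[-1,0,-0.018,0,-0.015]]]'; python3 -m jog '[[[-1,0,-0.004,0,-0.025],[-1,-0.0002,-0.008,0,-0.055],[-1,-0.0005,-0.012,0,-0.085],[-1,-0.001,-0.016,0,-0.115],[-1,-0.001,-0.016,0,-0.115]]]';python3 -m jog '[[[-1,0,0,0,0],[-1,0,0,0,0]]]'
cat > m.py <<'E'
from h import *
import sys
st=robot.observe();w=robot.read_camera('wrist')[:,:,::-1];cv2.imwrite('pics/m%d.png'%(st['time']*100),w)
to(st['tool_pos'],None,st);print(st['torque']);o=rod(w,st,v0=215,xs=range(int(sys.argv[1]),306,8));o=o[o[:,6]<-50];print(o[:,[0,2,3,4,5,6]].round(3))
E
python3 m.py 180
```

```text
time: 8.13
tool_pos: [0.6412, 0.1428, 0.1617]
tool_rot: [-3.141, 0.0, 0.397]
contact_force: [0.4, -0.1, -2.3]
opening: 0.0099
grip_force: 25.0
time: 8.55
tool_pos: [0.6339, 0.1572, 0.1617]
tool_rot: [-3.141, 0.0, 0.514]
contact_force: [0.2, -0.8, -1.8]
opening: 0.0093
grip_force: 25.0
time: 8.72
tool_pos: [0.6344, 0.1563, 0.1617]
tool_rot: [3.141, -0.0, 0.511]
contact_force: [0.4, 0.4, -1.9]
opening: 0.0096
grip_force: 25.0
t8.72 pos [0.6344 0.1563 0.1617] yaw 29.26 | shift [0. 0. 0.] turn None F [ 0.3756  0.3683 -1.9379] grip 24.9993896484375 0.009580779671378298
[-0.0408 -0.0409  0.0095]
[[ 188.      -6.915  -75.943    0.591    0.219 -174.   ]
 [ 196.      -3.808  -71.012    0.596    0.216 -208.   ]
 [ 204.      -3.815  -66.41     0.599    0.212 -206.   ]
 [ 212.      -3.821  -61.807    0.601    0.208 -173.   ]
 [ 220.      -3.827  -57.204    0.603    0.204 -101.   ]
 [ 228.      -3.833  -52.601    0.605    0.2   -128.   ]
 [ 236.      -4.46   -48.04     0.607    0.196  -77.   ]
 [ 244.      -3.845  -43.394    0.61     0.192 -108.   ]
 [ 252.       1.686  -38.487    0.617    0.191  -80.   ]
 [ 260.       2.9    -33.858    0.62     0.187  -83.   ]
 [ 268.       3.502  -29.271    0.623    0.184  -77.   ]
 [ 276.       4.709  -24.67     0.626    0.18   -85.   ]
 [ 284.      -3.876  -20.371    0.621    0.172  -63.   ]
 [ 292.      -3.882  -15.765    0.623    0.168  -67.   ]]
```

```bash
python3 -m jog '[[[-1,0,-0.004,0,-0.025],[-1,0,-0.008,0,-0.055],[-1,-0.0003,-0.012,0,-0.085],[-1,-0.0007,-0.016,0,-0.115],[-1,-0.001,-0.019,0,-0.135]]]'; python3 -m jog '[[[-1,0,-0.004,0,-0.03],[-1,-0.0002,-0.008,0,-0.06],[-1,-0.0005,-0.012,0,-0.09],[-1,-0.0008,-0.014,0,-0.105],[-1,-0.0008,-0.014,0,-0.105]]]';python3 -m jog '[[[-1,0,0,0,0],[-1,0,0,0,0]]]'
python3 m.py 180
```

```text
time: 9.18
tool_pos: [0.6238, 0.173, 0.1617]
tool_rot: [-3.142, 0.0, 0.649]
contact_force: [-0.2, -0.4, -1.0]
opening: 0.0099
grip_force: 25.0
time: 9.6
tool_pos: [0.6148, 0.1836, 0.1617]
tool_rot: [-3.141, 0.0, 0.753]
contact_force: [-0.8, 0.7, -1.9]
opening: 0.01
grip_force: 25.0
time: 9.77
tool_pos: [0.6153, 0.183, 0.1617]
tool_rot: [3.141, -0.0, 0.75]
contact_force: [0.2, 0.1, -2.1]
opening: 0.01
grip_force: 25.0
t9.77 pos [0.6153 0.183  0.1617] yaw 43.00 | shift [0. 0. 0.] turn None F [ 0.2164  0.088  -2.1341] grip 24.99937891960144 0.010001098890105356
[-0.015  -0.0848 -0.018 ]
[[ 188.      -6.991  -75.969    0.558    0.234 -175.   ]
 [ 196.      -3.883  -71.036    0.564    0.232 -208.   ]
 [ 204.      -3.889  -66.433    0.567    0.229 -133.   ]
 [ 212.      -3.895  -61.83     0.57     0.226 -131.   ]
 [ 220.      -3.901  -57.226    0.573    0.222  -95.   ]
 [ 228.      -3.907  -52.622    0.577    0.219 -131.   ]
 [ 236.      -3.293  -47.976    0.58     0.216 -115.   ]
 [ 244.      -0.831  -43.225    0.585    0.214  -79.   ]
 [ 252.       0.391  -38.572    0.589    0.211  -85.   ]
 [ 260.       1.609  -33.936    0.593    0.209  -87.   ]
 [ 268.       3.431  -29.289    0.598    0.207  -65.   ]
 [ 276.      -3.943  -24.993    0.595    0.199  -61.   ]
 [ 284.      -3.949  -20.387    0.598    0.195  -65.   ]
 [ 292.      -3.955  -15.781    0.602    0.192  -68.   ]
 [ 300.       6.434  -11.003    0.612    0.195  -72.   ]]
```

```bash
python3 -m jog '[[[-1,0,-0.004,0,-0.03],[-1,-0.0002,-0.008,0,-0.06],[-1,-0.0004,-0.012,0,-0.09],[-1,-0.0008,-0.016,0,-0.122],[-1,-0.0013,-0.019,0,-0.147]]]'; python3 -m jog '[[[-1,0,-0.004,0,-0.03],[-1,-0.0002,-0.008,0,-0.06],[-1,-0.0005,-0.012,0,-0.092],[-1,-0.0009,-0.015,0,-0.115],[-1,-0.0009,-0.015,0,-0.115]]]';python3 -m jog '[[[-1,0,0,0,0],[-1,0,0,0,0]]]'
python3 m.py 180
```

```text
time: 10.23
tool_pos: [0.6008, 0.1967, 0.1617]
tool_rot: [-3.141, 0.0, 0.901]
contact_force: [0.1, -0.2, -1.5]
opening: 0.01
grip_force: 25.0
time: 10.65
tool_pos: [0.5883, 0.2053, 0.1618]
tool_rot: [-3.141, 0.0, 1.015]
contact_force: [-0.4, 0.2, -1.4]
opening: 0.0099
grip_force: 25.0
time: 10.82
tool_pos: [0.5891, 0.2048, 0.1618]
tool_rot: [3.141, -0.0, 1.012]
contact_force: [-0.3, 0.2, -2.6]
opening: 0.01
grip_force: 25.0
t10.82 pos [0.5891 0.2048 0.1618] yaw 58.01 | shift [0. 0. 0.] turn None F [-0.2622  0.1941 -2.6193] grip 24.999336898326874 0.009974410982239994
[-0.0339 -0.0621  0.0127]
[[ 180.      -2.726  -80.167    0.52     0.245 -155.   ]
 [ 188.      -6.46   -75.965    0.521    0.24  -104.   ]
 [ 196.      -3.975  -71.097    0.527    0.239 -133.   ]
 [ 204.      -3.981  -66.491    0.531    0.237 -133.   ]
 [ 212.      -3.987  -61.886    0.534    0.234 -104.   ]
 [ 220.      -3.992  -57.28     0.538    0.232  -98.   ]
 [ 228.      -3.378  -52.628    0.543    0.23   -81.   ]
 [ 236.      -0.914  -47.859    0.548    0.229  -87.   ]
 [ 244.       0.308  -43.197    0.553    0.228  -86.   ]
 [ 252.      -4.015  -38.855    0.554    0.222  -57.   ]
 [ 260.      -4.02   -34.248    0.558    0.219  -57.   ]
 [ 268.      -4.026  -29.641    0.562    0.217  -60.   ]
 [ 276.      -4.031  -25.034    0.566    0.215  -62.   ]
 [ 284.      -4.037  -20.426    0.57     0.212  -64.   ]
 [ 292.      -4.043  -15.819    0.574    0.21   -68.   ]]
```

```bash
python3 -m jog '[[[-1,0,-0.004,0,-0.027],[-1,-0.0001,-0.008,0,-0.054],[-1,-0.0003,-0.012,0,-0.084],[-1,-0.0007,-0.016,0,-0.114],[-1,-0.0011,-0.019,0,-0.137]]]'; python3 -m jog '[[[-1,0,-0.004,0,-0.03],[-1,-0.0001,-0.008,0,-0.06],[-1,-0.0005,-0.012,0,-0.09],[-1,-0.0008,-0.015,0,-0.112],[-1,-0.0008,-0.015,0,-0.112]]]';python3 -m jog '[[[-1,0,0,0,0],[-1,0,0,0,0]]]'
python3 m.py 140
```

```text
time: 11.28
tool_pos: [0.5717, 0.2142, 0.1617]
tool_rot: [-3.141, 0.0, 1.153]
contact_force: [0.0, 0.3, -1.6]
opening: 0.0095
grip_force: 25.0
time: 11.7
tool_pos: [0.5576, 0.2196, 0.1617]
tool_rot: [-3.141, 0.0, 1.264]
contact_force: [0.3, -0.0, -2.0]
opening: 0.0101
grip_force: 25.0
time: 11.87
tool_pos: [0.5584, 0.2193, 0.1618]
tool_rot: [3.141, -0.0, 1.261]
contact_force: [0.0, -0.1, -2.3]
opening: 0.0101
grip_force: 25.0
t11.87 pos [0.5584 0.2193 0.1618] yaw 72.28 | shift [0. 0. 0.] turn None F [ 0.0131 -0.0609 -2.2897] grip 24.999352991580963 0.010117602877605294
[-0.0559 -0.0436  0.0035]
[[148.      5.788 -97.431   0.467   0.254 -53.   ]
 [204.     13.516 -64.906   0.501   0.252 -68.   ]
 [212.      6.953 -60.981   0.502   0.244 -65.   ]
 [236.     -4.062 -48.116   0.511   0.23  -55.   ]
 [244.     -4.067 -43.509   0.516   0.229 -58.   ]
 [252.     -4.072 -38.902   0.52    0.227 -60.   ]
 [260.     -4.077 -34.295   0.525   0.226 -61.   ]
 [268.     -4.083 -29.687   0.529   0.224 -60.   ]
 [276.     -4.088 -25.079   0.533   0.223 -60.   ]
 [284.     -4.093 -20.471   0.538   0.222 -64.   ]
 [292.     -4.098 -15.863   0.542   0.22  -69.   ]]
```

Run:
```python
import cv2,glob,os
f=max(glob.glob('pics/m1*.png'),key=os.path.getmtime);print(f)
w=cv2.imread(f);g=cv2.GaussianBlur(w,(3,3),0).max(2)
for v in range(205,272,2): print(v,*['%3d'%g[v,x] for x in range(130,306,12)])
```

```text
pics/m1186.png
205 237 234 136  78  82  56 158 157 159 162 163 154 118 122 120
207 239 148 135  80  82  66 161 160 157 166 162 125 118 121 120
209 238 121 135  95  83  75 159 167 159 164 162 121 122 117 118
211 242 134 136  90  82  79 155 167 163 165 156 121 122 117 120
213 205 135 136  85  83  82 128 165 167 167 150 121 122 120 124
215 118 136 136  99  82  81 109 162 169 168 124 120 124 121 124
217 130 136 135  82  81  82  63 165 167 166 127 122 122 122 122
219 135 136 135  79  81  81  47 163 164 154 125 123 120 122 122
221 134 136 136  80  80  81  52 162 163 124 125 123 122 118 115
223 134 136 136  80  81  81  62 167 161 123 124 124 120 117 112
225 134 136 136  80  81  82  72 165 151 124 119 126 120 119 126
227 133 136 136  80  80  81  77 151 125 117 116 118 120 119 129
229 134 135 135  80  80  81  81 137 118 118 116 116 122 118 118
231 135 134 133  80  80  81  69 120 122 120 118 120 124 106 108
233 136 135  91  80  80  81  60  87 120 121 117 125  97  73 103
235 135 132  79  80  79  80  60  53 119 119 117 103  72  76 106
237 134 115  80  80  79  81  60  47 120 117 110  72  78  80 1
[... 390 characters left out ...]
  77  79  78  33  59  33  20  21  21  21  21  21  21  22  90
253  78  79  49  32  60  21  21  21  21  21  21  22  22  22  90
255  78  78  33  31  60  21  21  22  22  21  22  21  22  22  90
257  78  79  33  30  60  21  20  21  21  21  21  22  21  21  90
259  79  79  33  32  61  20  20  21  21  22  21  21  22  21  90
261  78  77  33  33  62  19  21  21  21  21  21  21  21  22  90
263  66  52  32  31  46  21  21  21  21  21  22  21  21  22  90
265  59  34  32  29  20  21  21  21  21  22  21  21  21  22  90
267  60  33  31  36  17  21  21  21  22  21  21  21  22  22  90
269  60  33  31  69  19  21  20  21  22  22  21  21  21  21  90
271  60  33  31  81  18  22  18  21  22  21  22  21  22  21  89
```

```bash
python3 -m jog '[[[-1,0,-0.004,0,-0.012],[-1,0,-0.008,0,-0.026],[-1,-0.0001,-0.012,0,-0.05],[-1,-0.0004,-0.016,0,-0.08],[-1,-0.0007,-0.019,0,-0.1]]]'; python3 -m jog '[[[-1,0,-0.004,0,-0.027],[-1,-0.0001,-0.008,0,-0.055],[-1,-0.0004,-0.012,0,-0.085],[-1,-0.0008,-0.015,0,-0.11],[-1,-0.0008,-0.015,0,-0.11]]]';python3 -m jog '[[[-1,0,0,0,0],[-1,0,0,0,0]]]'
cat > p.py <<'E'
from h import *
st=robot.observe();w=robot.read_camera('wrist')[:,:,::-1];cv2.imwrite('pics/m%d.png'%(st['time']*100),w)
to(st['tool_pos'],None,st);print(st['torque'])
g=cv2.GaussianBlur(w,(3,3),0).max(2)
print('    ',list(range(130,306,12)))
for v in range(205,258,2): print(v,*['%3d'%g[v,x] for x in range(130,306,12)])
E
python3 p.py
```

```text
time: 12.33
tool_pos: [0.5393, 0.2246, 0.1617]
tool_rot: [-3.141, 0.0, 1.365]
contact_force: [-0.1, 0.3, -2.3]
opening: 0.0094
grip_force: 25.0
time: 12.75
tool_pos: [0.5244, 0.2269, 0.1618]
tool_rot: [-3.141, 0.0, 1.474]
contact_force: [-0.8, -0.4, -2.2]
opening: 0.0097
grip_force: 25.0
time: 12.92
tool_pos: [0.5253, 0.2267, 0.1618]
tool_rot: [3.141, -0.0, 1.471]
contact_force: [-0.1, -0.9, -2.5]
opening: 0.0101
grip_force: 25.0
t12.92 pos [0.5253 0.2267 0.1618] yaw 84.31 | shift [0. 0. 0.] turn None F [-0.0729 -0.8652 -2.466 ] grip 24.999253749847412 0.010069178943851287
[-0.049  -0.1368  0.0093]
     [130, 142, 154, 166, 178, 190, 202, 214, 226, 238, 250, 262, 274, 286, 298]
205  77  78  80  80  80  81  80  83  83 128 161 121 128 124 124
207  76  77  80  80  80  80  79  83  82 105 129 121 126 123 124
209  77  77  80  81  80  79  79  82  83  76 122 124 124 127 123
211  77  76  79  80  80  79  79  80  75  54 122 122 121 129 124
213  77  77  79  80  80  79  80  80  64  46 121 118 119 123 122
215  78  78  80  80  81  80  80  80  62  51 123 118 119 122 120
217  78  79  79  80  80  81  
[... 614 characters left out ...]
 226 134  78  33  31  33  61  60  61  61  97 112  72  77 108
239 227 136  80  32  32  64  61  61  61  61  65  79  77  80 109
241 225 138  68  33  31  83  61  62  61  60  54  74  80  82  94
243 224 136  39  34  32  82  61  62  60  60  72  79  82  85  90
245 223 132  34  33  32  81  61  61  61  61  78  82  85  90  90
247 221 141  33  32  30  83  52  51  52  60  67  70  72  76  90
249 220 181  33  31  34  66  20  19  22  22  22  22  23  23  90
251 221 163  34  31  65  30  18  19  20  20  19  20  20  20  90
253 221  43  32  31  81  17  17  19  20  21  20  21  20  20  90
255 224  33  39  32  68  18  18  18  20  20  20  20  20  20  90
257 225  33  78  32  60  18  18  18  20  20  20  21  20  21  90
```

```bash
python3 -m jog '[[[-1,-0.0004,-0.004,0,-0.03],[-1,-0.0007,-0.008,0,-0.062],[-1,-0.0011,-0.012,0,-0.095],[-1,-0.0016,-0.016,0,-0.127],[-1,-0.0016,-0.016,0,-0.127]]]'; python3 -m jog '[[[-1,0,0,0,0],[-1,0,0,0,0]]]';python3 p.py
```

```text
time: 13.38
tool_pos: [0.5085, 0.2267, 0.1616]
tool_rot: [-3.141, 0.0, 1.6]
contact_force: [0.7, 0.1, -1.5]
opening: 0.01
grip_force: 25.0
time: 13.55
tool_pos: [0.5094, 0.2267, 0.1617]
tool_rot: [3.141, 0.0, 1.598]
contact_force: [0.3, 0.2, -1.3]
opening: 0.0098
grip_force: 25.0
t13.55 pos [0.5094 0.2267 0.1617] yaw 91.54 | shift [0. 0. 0.] turn None F [ 0.2674  0.1962 -1.3324] grip 24.999511241912842 0.009812411719840113
[-0.0234 -0.1515  0.009 ]
     [130, 142, 154, 166, 178, 190, 202, 214, 226, 238, 250, 262, 274, 286, 298]
205 237 180  79  80  81  77  39  80  78  62  59 121 121 122 127
207 233 214  80  79  81  41  32  81  61  61  60 123 119 123 125
209 232 235  79  80  81  35  32  78  61  61  61 124 119 121 126
211 230 241  80  80  82  34  33  61  61  62  60 122 120 118 125
213 227 239  88  81  82  33  31  60  61  61  61 121 120 119 123
215 224 237 127  80  59  33  31  61  62  61  61 121 119 119 120
217 222 237 130  79  35  33  32  61  61  60  61 120 117 119 122
219 222 238 132  80  35  33  31  61  60  60  61 120 116 117 124
221 222 237 140  81  34  33  33  61  61  60  61 121 11
[... 461 characters left out ...]
 224 237  34  33  53  62  61  62  61  60  59  71  73  78 108
239 225 240  34  71  78  61  62  61  61  59  60  72  78  81 109
241 228 227  33  87  76  62  62  61  60  60  72  77  81  83  95
243 231  81  64  84  29  61  63  61  62  71  77  80  82  86  90
245 225  30  83  92   9  62  63  62  71  78  81  82  85  89  90
247 224  33  91  96  10  62  52  58  64  67  69  70  71  76  90
249 231  34  96  99  10  57  20  20  20  20  22  22  22  22  90
251 155  33  98  99  32  32  18  18  18  18  19  20  20  19  90
253  35  33  98  97  68  17  19  19  19  19  19  20  20  20  90
255  34  32  96  98  76  18  18  19  18  18  20  20  20  20  90
257  36  29  96  97  79  18  18  18  19  19  19  20  21  19  90
```

```bash
python3 -m jog '[[[-1,-0.0001,-0.004,0,-0.03],[-1,-0.0003,-0.008,0,-0.06],[-1,-0.0006,-0.012,0,-0.092],[-1,-0.001,-0.016,0,-0.123],[-1,-0.0016,-0.02,0,-0.154]]]'; python3 -m jog '[[[-1,0,0,0,0],[-1,0,0,0,0]]]';python3 p.py
```

```text
time: 14.02
tool_pos: [0.4892, 0.2245, 0.1617]
tool_rot: [3.141, 0.0, 1.754]
contact_force: [-1.2, 0.7, -1.3]
opening: 0.01
grip_force: 25.0
time: 14.18
tool_pos: [0.4893, 0.2246, 0.1618]
tool_rot: [3.141, 0.0, 1.751]
contact_force: [0.9, -0.1, -2.0]
opening: 0.0099
grip_force: 25.0
t14.18 pos [0.4893 0.2246 0.1618] yaw 100.35 | shift [0. 0. 0.] turn None F [ 0.9065 -0.1344 -1.9797] grip 24.999310970306396 0.009877189366433635
[-0.0479 -0.0927 -0.0267]
     [130, 142, 154, 166, 178, 190, 202, 214, 226, 238, 250, 262, 274, 286, 298]
205 222 237 225  83  81  35  33  31  62  61  61  61  71 121 118
207 219 237 242  92  81  34  33  30  62  60  61  60  65 119 120
209 220 237 241  98  82  34  33  31  61  61  61  61  59 119 120
211 222 237 241 109  67  34  33  32  61  62  61  62  56 120 118
213 225 237 241 119  38  34  32  49  62  61  60  61  54 120 118
215 224 238 239 132  33  32  31  62  61  61  61  61  52 119 118
217 224 237 238 135  34  32  30  61  61  61  62  61  52 122 118
219 224 237 236 109  35  48  69  60  62  61  62  61  52 123 119
221 225 236 227  55  34  80  85  65  62  61  61  6
[... 465 characters left out ...]
 219  34  40  35  73  98  97  76  76  77  78  78  79  79 108
239 220  37  39  37  78  97  94  79  80  80  80  81  81  81 109
241 223  39  40  36  80  96  95  81  82  82  82  83  84  85  95
243 222  40  42  37  78 100  96  83  83  84  86  86  87  88  90
245 218  40  42  37  76  98  93  84  84  85  85  85  85  90  90
247 219  40  43  36  76  99  77  69  68  69  69  69  69  76  90
249 221  40  42  35  80  94  22  21  21  22  21  21  21  21  90
251 221  39  40  36  81  46  18  19  18  20  19  19  19  19  90
253 219  37  39  38  77  19  19  21  19  20  19  19  19  19  90
255 223  39  40  38  75  19  20  21  20  21  19  18  20  20  90
257 191  38  41  37 107  19  19  19  19  21  19  19  19  20  90
```

```bash
python3 -m jog '[[[-1,-0.0006,-0.004,0,-0.015],[-1,-0.0007,-0.008,0,-0.028],[-1,-0.0009,-0.012,0,-0.028],[-1,-0.001,-0.016,0,-0.028],[-1,-0.001,-0.016,0,-0.028]]]'; python3 -m jog '[[[-1,0,0,0,0],[-1,0,0,0,0]]]';python3 - <<'E'
from h import *
st=robot.observe();w=robot.read_camera('wrist')[:,:,::-1]
to(st['tool_pos'],None,st);print(st['torque'])
g=cv2.GaussianBlur(w,(3,3),0).max(2);C=cam('wrist',st)
for v in (226,229,231,233,235,238): print(v,[int(i) for i in g[v,224:304:2]])
R=E(st['tool_rot']);b=st['tool_pos']-[0,0,.031]
for m in (-20,-30,-40,-50): print(m,proj(C,b+R@[.011,m/1000,0])[0],proj(C,b+R@[.0065,m/1000,0])[0])
E
```

```text
time: 14.65
tool_pos: [0.4726, 0.2205, 0.1617]
tool_rot: [-3.141, 0.0, 1.781]
contact_force: [0.6, 0.5, -1.6]
opening: 0.01
grip_force: 25.0
time: 14.82
tool_pos: [0.4736, 0.2208, 0.1618]
tool_rot: [3.141, 0.0, 1.781]
contact_force: [0.1, 0.0, -2.1]
opening: 0.0099
grip_force: 25.0
t14.82 pos [0.4736 0.2208 0.1618] yaw 102.03 | shift [0. 0. 0.] turn None F [ 0.1262  0.0126 -2.0816] grip 24.9994558095932 0.009930518483909688
[-0.0263 -0.1291  0.0068]
226 [100, 100, 100, 100, 101, 97, 54, 10, 9, 14, 60, 63, 62, 62, 62, 60, 61, 62, 61, 60, 59, 60, 59, 59, 60, 60, 61, 61, 60, 59, 60, 60, 59, 51, 93, 115, 116, 112, 109, 109]
229 [97, 97, 97, 97, 98, 91, 41, 9, 25, 11, 50, 62, 62, 61, 60, 61, 61, 61, 61, 61, 60, 60, 59, 60, 60, 60, 60, 60, 60, 59, 60, 60, 59, 52, 92, 114, 113, 116, 116, 116]
231 [97, 97, 97, 97, 98, 87, 31, 24, 65, 59, 63, 68, 67, 67, 67, 68, 67, 67, 67, 68, 68, 68, 67, 68, 67, 67, 67, 68, 68, 68, 68, 68, 68, 66, 72, 75, 75, 104, 114, 114]
233 [98, 98, 97, 98, 99, 82, 23, 47, 77, 76, 75, 75, 75, 75, 75, 75, 75, 75, 75, 75, 75, 75, 75, 76, 76, 76, 75, 76, 76, 76, 76, 75, 75, 76, 75, 75, 75, 104, 115, 114]
235 [96, 96, 96, 96, 96, 77, 16, 59, 80, 78, 78, 79, 79, 79, 79, 79, 79, 79, 79, 79, 79, 79, 79, 79, 79, 79, 79, 79, 79, 79, 79, 79, 79, 79, 79, 79, 80, 107, 114, 114]
238 [99, 99, 99, 99, 98, 68, 13, 66, 83, 82, 82, 82, 82, 82, 82, 82, 82, 82, 82, 82, 82, 82, 82, 82, 82, 82, 82, 82, 82, 82, 82, 82, 82, 82, 82, 82, 83, 109, 116, 113]
-20 [284.1313 222.9875] [284.3641 230.529 ]
-30 [266.3338 223.    ] [266.6798 230.5413]
-40 [248.5369 223.0124] [248.9961 230.5535]
-50 [230.7407 223.0249] [231.313  230.5658]
```

```bash
python3 -m jog '[[[-1,0,-0.005,0,0],[-1,0,-0.01,0,0],[-1,0,-0.015,0,0],[-1,0,-0.02,0,0],[-1,0,-0.023,0,0]]]' 50; python3 -m jog '[[[-1,0,0,0,0],[-1,0,0,0,0]]]';python3 -m jog '[[[-1,0,-0.001,0,0],[-1,0,-0.002,0,0],[-1,0,-0.003,0,0],[-1,0,-0.003,0,0]]]';python3 - <<'E'
from h import *
st=robot.observe();w=robot.read_camera('wrist')[:,:,::-1]
to(st['tool_pos'],None,st);print(st['torque'])
g=cv2.GaussianBlur(w,(3,3),0).max(2)
for v in (215,218,221,224,226,228,232): print(v,[int(i) for i in g[v,260:320:2]])
E
```

```text
time: 15.28
tool_pos: [0.4501, 0.2157, 0.1617]
tool_rot: [-3.141, 0.0, 1.781]
contact_force: [-0.5, 0.6, -2.2]
opening: 0.0097
grip_force: 50.0
time: 15.45
tool_pos: [0.451, 0.2159, 0.1619]
tool_rot: [3.141, 0.0, 1.781]
contact_force: [-0.1, 0.1, -2.7]
opening: 0.0098
grip_force: 50.0
time: 15.78
tool_pos: [0.4479, 0.2152, 0.1616]
tool_rot: [-3.141, 0.0, 1.781]
contact_force: [-0.1, 0.1, -2.0]
opening: 0.0098
grip_force: 50.0
t15.78 pos [0.4479 0.2152 0.1616] yaw 102.03 | shift [0. 0. 0.] turn None F [-0.1319  0.1432 -2.0405] grip 49.999539256095886 0.009791143640111325
[ 0.0043 -0.2011 -0.0008]
215 [30, 34, 61, 77, 77, 77, 77, 77, 78, 78, 78, 79, 79, 68, 61, 60, 61, 61, 62, 61, 60, 43, 42, 42, 42, 41, 42, 42, 42, 42]
218 [32, 57, 80, 84, 83, 83, 83, 83, 83, 83, 83, 83, 82, 73, 61, 61, 61, 62, 61, 60, 59, 43, 38, 39, 39, 39, 39, 39, 39, 39]
221 [51, 80, 92, 92, 91, 91, 91, 91, 92, 92, 91, 92, 81, 49, 62, 60, 61, 61, 60, 71, 97, 97, 97, 97, 97, 97, 98, 98, 98, 98]
224 [41, 81, 99, 98, 99, 99, 98, 98, 99, 98, 99, 100, 71, 18, 56, 61, 60, 60, 58, 80, 97, 96, 97, 97, 97, 97, 96, 95, 95, 95]
226 [31, 91, 101, 100, 101, 100, 100, 100, 101, 101, 101, 102, 56, 10, 50, 61, 59, 59, 58, 95, 110, 109, 109, 109, 109, 107, 90, 88, 88, 88]
228 [27, 93, 99, 98, 98, 98, 98, 98, 98, 98, 99, 100, 53, 7, 46, 62, 60, 59, 59, 103, 117, 116, 116, 116, 118, 104, 87, 88, 88, 88]
232 [36, 100, 98, 98, 98, 98, 98, 98, 98, 98, 98, 99, 48, 59, 73, 72, 72, 73, 72, 104, 115, 114, 114, 114, 115, 96, 86, 88, 88, 88]
```

```bash
python3 -m jog '[[[-1,0,-0.001,0,0],[-1,0,-0.002,0,0],[-1,0,-0.003,0,0],[-1,0,-0.003,0,0]]]'|sed -n '1,2p;4p';for i in 1; do python3 -m jog '[[[-1,0,-0.0003,0,0],[-1,0,-0.0006,0,0],[-1,0,-0.0006,0,0]]]'|sed -n '1,2p;4p'; done; python3 -m jog '[[[-1,0,-0.0003,0,0],[-1,0,-0.0006,0,0],[-1,0,-0.0006,0,0]]]'|sed -n '1,2p;4p'
```

```text
time: 16.17
tool_pos: [0.4449, 0.2146, 0.1617]
contact_force: [-0.0, 0.1, -2.3]
time: 16.42
tool_pos: [0.4445, 0.2145, 0.1617]
contact_force: [0.2, 1.1, -1.5]
time: 16.67
tool_pos: [0.4439, 0.2144, 0.1617]
contact_force: [0.7, 0.3, -2.8]
```

```bash
python3 -m jog '[[[-1,0,-0.0002,0,0],[-1,0,-0.0004,0,0],[-1,0,-0.0004,0,0]]]'|sed -n '1,2p;4p'; python3 -m jog '[[[-1,0,-0.0002,0,0],[-1,0,-0.0003,0,0],[-1,0,-0.0003,0,0]]]'|sed -n '1,2p;4p'
```

```text
time: 16.92
tool_pos: [0.4435, 0.2143, 0.1617]
contact_force: [0.1, -0.4, -2.4]
time: 17.17
tool_pos: [0.4433, 0.2142, 0.1617]
contact_force: [0.1, 0.2, -1.5]
```

```bash
python3 -m jog '[[[-1,0,-0.0002,0,0],[-1,0,-0.0003,0,0],[-1,0,-0.0003,0,0]]]'|sed -n '1,2p;4p'
```

```text
time: 17.42
tool_pos: [0.443, 0.2142, 0.1617]
contact_force: [-0.2, 0.5, -1.7]
```

```bash
python3 -m jog '[[[-1,0,-0.0002,0,0],[-1,0,-0.0003,0,0],[-1,0,-0.0003,0,0]]]'|sed -n '1,2p;4p';python3 -m jog '[[[-1,0,-0.0002,0,0],[-1,0,-0.0003,0,0],[-1,0,-0.0003,0,0]]]'|sed -n '1,2p;4p'
```

```text
time: 17.67
tool_pos: [0.4427, 0.2141, 0.1617]
contact_force: [-1.1, 0.5, -2.7]
time: 17.92
tool_pos: [0.4424, 0.2141, 0.1617]
contact_force: [-0.1, 0.8, -2.0]
```

```bash
python3 -m jog '[[[-1,0,-0.0002,0,0],[-1,0,-0.0003,0,0],[-1,0,-0.0003,0,0]]]'|sed -n '1,2p;4p'
python3 - <<'E'
from h import *
st=robot.observe();w=robot.read_camera('wrist')[:,:,::-1]
print(st['contact_force'],st['torque'])
g=cv2.GaussianBlur(w,(3,3),0).max(2)
for v in (221,224,226,228,232): print(v,[int(i) for i in g[v,280:310]])
E
```

```text
time: 18.17
tool_pos: [0.4421, 0.214, 0.1617]
contact_force: [0.1, 0.1, -2.1]
[ 0.0735  0.1274 -2.1354] [-0.0098 -0.0768 -0.0113]
221 [92, 92, 92, 92, 91, 91, 92, 92, 92, 92, 91, 91, 91, 92, 91, 77, 55, 51, 68, 88, 97, 98, 97, 97, 97, 97, 97, 97, 97, 97]
224 [98, 99, 99, 99, 98, 98, 99, 99, 98, 98, 98, 99, 99, 100, 93, 62, 28, 34, 71, 95, 98, 97, 96, 97, 97, 97, 97, 97, 97, 97]
226 [100, 100, 100, 100, 100, 101, 101, 101, 101, 100, 100, 101, 101, 103, 91, 54, 19, 35, 85, 111, 111, 110, 109, 109, 109, 109, 109, 109, 110, 110]
228 [98, 98, 98, 98, 98, 98, 98, 98, 98, 98, 98, 98, 99, 101, 89, 53, 20, 39, 91, 118, 118, 116, 117, 117, 116, 116, 117, 117, 117, 115]
232 [98, 98, 98, 98, 98, 98, 98, 98, 98, 98, 98, 98, 99, 99, 83, 53, 49, 76, 104, 115, 115, 114, 114, 114, 114, 114, 114, 114, 116, 110]
```

```bash
python3 -m jog '[[[-1,0,-0.0002,0,0],[-1,0,-0.0002,0,0],[-1,0,-0.0002,0,0]]]'|sed -n '1,2p;4p';python3 -m jog '[[[-1,0,-0.0002,0,0],[-1,0,-0.0002,0,0],[-1,0,-0.0002,0,0]]]'|sed -n '1,2p;4p'
```

```text
time: 18.47
tool_pos: [0.4419, 0.214, 0.1617]
contact_force: [0.5, 0.1, -1.3]
time: 18.72
tool_pos: [0.4417, 0.2139, 0.1617]
contact_force: [0.8, 0.3, -1.8]
```

```bash
python3 -m jog '[[[-1,0,-0.0002,0,0],[-1,0,-0.0002,0,0],[-1,0,-0.0002,0,0]]]'|sed -n '1,2p;4p'
```

```text
time: 18.97
tool_pos: [0.4415, 0.2139, 0.1617]
contact_force: [-0.3, 0.3, -1.6]
```

```bash
python3 -m jog '[[[-1,0,-0.0002,0,0],[-1,0,-0.0002,0,0],[-1,0,-0.0002,0,0]]]'|sed -n '1,2p;4p'
```

```text
time: 19.22
tool_pos: [0.4413, 0.2139, 0.1617]
contact_force: [-0.1, -0.3, -2.3]
```

```bash
python3 -m jog '[[[-1,0,-0.0002,0,0],[-1,0,-0.0002,0,0],[-1,0,-0.0002,0,0]]]'|sed -n '1,2p;4p';python3 -m jog '[[[-1,0,-0.0002,0,0],[-1,0,-0.0002,0,0],[-1,0,-0.0002,0,0]]]'|sed -n '1,2p;4p'
```

```text
time: 19.47
tool_pos: [0.4411, 0.2138, 0.1617]
contact_force: [0.5, 0.8, -1.7]
time: 19.72
tool_pos: [0.441, 0.2138, 0.1617]
contact_force: [0.2, -0.6, -1.0]
```

```bash
python3 -c "
from h import *
st=robot.observe();w=robot.read_camera('wrist')[:,:,::-1];print(st['contact_force'],st['torque'])
g=cv2.GaussianBlur(w,(3,3),0).max(2)
for v in (224,228,232): print(v,[int(i) for i in g[v,290:304]])"
```

```text
[ 0.1822 -0.5665 -0.9919] [ 0.0147 -0.1228  0.0015]
224 [98, 98, 98, 99, 99, 100, 92, 72, 72, 89, 97, 97, 97, 97]
228 [98, 98, 99, 98, 99, 99, 88, 79, 97, 116, 117, 116, 116, 116]
232 [98, 98, 98, 98, 99, 99, 85, 75, 94, 114, 115, 114, 114, 114]
```

```bash
python3 -m jog '[[[-1,0,-0.0002,0,0],[-1,0,-0.0002,0,0],[-1,0,-0.0002,0,0]]]'|sed -n '1,2p;4p';python3 -m jog '[[[-1,0,-0.0002,0,0],[-1,0,-0.0002,0,0],[-1,0,-0.0002,0,0]]]'|sed -n '1,2p;4p'
```

```text
time: 20.02
tool_pos: [0.441, 0.2138, 0.1617]
contact_force: [1.7, 0.3, -3.1]
time: 20.27
tool_pos: [0.4409, 0.2137, 0.1618]
contact_force: [2.8, -0.7, -2.8]
```

```bash
python3 -m jog '[[[-1,0,-0.0002,0,0],[-1,0,-0.0002,0,0],[-1,0,-0.0002,0,0]]]'|sed -n '1,2p;4p'
```

```text
time: 20.52
tool_pos: [0.4409, 0.2137, 0.1618]
contact_force: [3.9, 1.3, -4.7]
```

```bash
python3 -m jog '[[[-1,0,0,0.0003,0],[-1,0,0,0.0003,0],[-1,0,0,0.0003,0]]]'|sed -n '1,2p;4p';python3 -m jog '[[[-1,0,0,0.0003,0],[-1,0,0,0.0003,0],[-1,0,0,0.0003,0]]]'|sed -n '1,2p;4p'; python3 -m jog '[[[-1,0,0,0,0]]]'|sed -n '4p'; python3 -m jog '[[[-1,0,0,0,0]]]'|sed -n '4p'
```

```text
time: 20.77
tool_pos: [0.4409, 0.2137, 0.1617]
contact_force: [4.5, 1.3, -0.9]
time: 21.02
tool_pos: [0.4409, 0.2137, 0.1615]
contact_force: [4.7, 0.9, 1.1]
contact_force: [5.0, 0.7, 0.9]
contact_force: [5.3, 1.2, 0.7]
```

```bash
python3 -m jog '[[[-1,0,-0.0002,-0.0001,0],[-1,0,-0.0002,-0.0001,0],[-1,0,-0.0002,-0.0001,0]]]'|sed -n '1,2p;4p'; python3 -m jog '[[[-1,0,0,0,0]]]'|sed -n '4p'; python3 -m jog '[[[-1,0,0,0,0]]]'|sed -n '4p'
```

```text
time: 21.43
tool_pos: [0.4409, 0.2137, 0.1615]
contact_force: [5.5, 0.6, -0.4]
contact_force: [5.9, 0.8, 0.6]
contact_force: [4.9, 0.7, -0.1]
```

```bash
python3 -m jog '[[[-1,0,-0.0002,0,0],[-1,0,-0.0002,0,0],[-1,0,-0.0002,0,0]]]'|sed -n '1,2p;4p'; python3 -m jog '[[[-1,0,0,0,0]]]'|sed -n '4p'; python3 -m jog '[[[-1,0,0,0,0]]]'|sed -n '4p'
```

```text
time: 21.85
tool_pos: [0.4408, 0.2137, 0.1615]
contact_force: [6.7, 1.5, -0.1]
contact_force: [5.5, 2.2, -1.4]
contact_force: [6.0, 1.8, 0.3]
```

```bash
python3 -m jog '[[[-1,0,-0.0002,0,0],[-1,0,-0.0002,0,0],[-1,0,-0.0002,0,0]]]'|sed -n '4p'; python3 -m jog '[[[-1,0,0,0,0]]]'|sed -n '4p'; python3 -m jog '[[[-1,0,0,0,0]]]'|sed -n '4p'; python3 -m jog '[[[-1,0,0,0,0]]]'|sed -n '4p'
```

```text
contact_force: [7.1, 0.8, -1.0]
contact_force: [6.9, 1.9, -0.8]
contact_force: [7.2, 1.2, -0.9]
contact_force: [6.9, 1.2, -1.0]
```

```bash
python3 -m jog '[[[-1,0,-0.0002,0,0],[-1,0,-0.0002,0,0],[-1,0,-0.0002,0,0],[-1,0,-0.0002,0,0],[-1,0,-0.0002,0,0]]]'|sed -n '1p;4p'; python3 -m jog '[[[-1,0,0,0,0],[-1,0,0,0,0],[-1,0,0,0,0],[-1,0,0,0,0]]]'|sed -n '4p'; python3 -m jog '[[[-1,0,0,0,0],[-1,0,0,0,0],[-1,0,0,0,0],[-1,0,0,0,0]]]'|sed -n '4p'; python3 -m jog '[[[-1,0,0,0,0],[-1,0,0,0,0],[-1,0,0,0,0],[-1,0,0,0,0]]]'|sed -n '1p;4p'
```

```text
time: 22.93
contact_force: [7.7, 1.3, -1.7]
contact_force: [6.3, 1.3, -1.5]
contact_force: [8.0, 0.9, -1.0]
time: 23.93
contact_force: [7.4, 1.4, -1.2]
```

```bash
python3 -m jog '[[[-1,0,-0.0001,0,0],[-1,0,-0.0001,0,0],[-1,0,-0.0001,0,0],[-1,0,-0.0001,0,0],[-1,0,-0.0001,0,0]]]'|sed -n '4p'; python3 -m jog '[[[-1,0,0,0,0],[-1,0,0,0,0],[-1,0,0,0,0],[-1,0,0,0,0]]]'|sed -n '4p'; python3 -m jog '[[[-1,0,0,0,0],[-1,0,0,0,0],[-1,0,0,0,0],[-1,0,0,0,0]]]'|sed -n '4p'; python3 -m jog '[[[-1,0,0.0003,0,0],[-1,0,0.0006,0,0],[-1,0,0.0008,0,0],[-1,0,0.0008,0,0]]]'|sed -n '1p;4p';  python3 -m jog '[[[-1,0,0.0002,0,0],[-1,0,0.0002,0,0],[-1,0,0.0002,0,0]]]'|sed -n '1,2p;4p'
```

```text
contact_force: [8.1, 0.6, -0.8]
contact_force: [7.4, 1.4, -1.4]
contact_force: [8.4, 0.7, -2.1]
time: 25.35
contact_force: [4.8, 0.4, 0.2]
time: 25.6
tool_pos: [0.4409, 0.2138, 0.1615]
contact_force: [5.1, 0.8, 0.3]
```

```bash
python3 -m jog '[[[-1,0,0.0003,0,0],[-1,0,0.0005,0,0],[-1,0,0.0005,0,0]]]'|sed -n '2p;4p';  python3 -m jog '[[[-1,0,0,0.0003,0],[-1,0,0,0.0003,0],[-1,0,0,0.0003,0]]]'|sed -n '1,2p;4p'
```

```text
tool_pos: [0.4409, 0.2138, 0.1612]
contact_force: [4.1, 0.8, -0.5]
time: 26.1
tool_pos: [0.4409, 0.2138, 0.1608]
contact_force: [4.7, 1.5, 0.4]
```

```bash
python3 -m jog '[[[-1,0,0.0003,0,0],[-1,0,0.0005,0,0],[-1,0,0.0005,0,0]]]'|sed -n '2p;4p';  python3 -m jog '[[[-1,0,0.0002,0.0003,0],[-1,0,0.0002,0.0003,0],[-1,0,0.0002,0.0003,0]]]'|sed -n '1,2p;4p'
```

```text
tool_pos: [0.441, 0.2138, 0.1606]
contact_force: [2.4, 0.3, -0.2]
time: 26.6
tool_pos: [0.441, 0.2138, 0.1602]
contact_force: [0.9, 0.3, -2.0]
```

```bash
python3 -m jog '[[[-1,0,0.0002,0.0003,0],[-1,0,0.0002,0.0003,0],[-1,0,0.0002,0.0003,0]]]'|sed -n '1,2p;4p'; python3 -m jog '[[[-1,0,0,0.0003,0],[-1,0,0,0.0003,0],[-1,0,0,0.0003,0]]]'|sed -n '1,2p;4p'
```

```text
time: 26.85
tool_pos: [0.4412, 0.2138, 0.1599]
contact_force: [0.3, -0.7, -0.9]
time: 27.1
tool_pos: [0.4416, 0.2139, 0.1599]
contact_force: [-0.2, 0.3, -1.7]
```

```bash
python3 -m jog '[[[-1,0,-0.0003,0.0002,0],[-1,0,-0.0003,0.0002,0],[-1,0,-0.0003,0.0002,0]]]'|sed -n '1,2p;4p'; python3 -m jog '[[[-1,0,-0.0002,0.0002,0],[-1,0,-0.0002,0.0002,0],[-1,0,-0.0002,0.0002,0]]]'|sed -n '1,2p;4p';python3 -m jog '[[[-1,0,0,0.0002,0],[-1,0,0,0.0002,0],[-1,0,0,0.0002,0]]]'|sed -n '1,2p;4p'
```

```text
time: 27.35
tool_pos: [0.4415, 0.2139, 0.1598]
contact_force: [-0.7, 0.6, -1.7]
time: 27.6
tool_pos: [0.4413, 0.2138, 0.1596]
contact_force: [-0.2, 0.4, -1.4]
time: 27.85
tool_pos: [0.4413, 0.2138, 0.1594]
contact_force: [0.4, 0.2, -1.4]
```

```bash
python3 -m jog '[[[-1,0,-0.0002,0.0002,0],[-1,0,-0.0002,0.0002,0],[-1,0,-0.0002,0.0002,0]]]'|sed -n '1,2p;4p'; python3 -m jog '[[[-1,0,-0.0001,0.0002,0],[-1,0,-0.0001,0.0002,0],[-1,0,-0.0001,0.0002,0]]]'|sed -n '1,2p;4p';python3 -m jog '[[[-1,0,0,0.0002,0],[-1,0,0,0.0002,0],[-1,0,0,0.0002,0]]]'|sed -n '1,2p;4p'
```

```text
time: 28.1
tool_pos: [0.4413, 0.2138, 0.1593]
contact_force: [0.2, -0.3, -0.8]
time: 28.35
tool_pos: [0.4413, 0.2138, 0.1593]
contact_force: [0.1, 0.9, 1.2]
time: 28.6
tool_pos: [0.4413, 0.2138, 0.1592]
contact_force: [-0.1, -0.9, 5.9]
```

```bash
python3 -m jog '[[[-1,0,0,-0.0003,0],[-1,0,0,-0.0003,0]]]'|sed -n '1,2p;4p'; python3 -m jog '[[[-1,0,0,0,0]]]'|sed -n '4p'
```

```text
time: 28.77
tool_pos: [0.4413, 0.2138, 0.1592]
contact_force: [-0.4, 0.5, 4.6]
contact_force: [1.1, 0.2, 3.4]
```

```bash
python3 -m jog '[[[-1,0,-0.0002,-0.0003,0],[-1,0,-0.0002,-0.0003,0]]]'|sed -n '1,2p;4p'; python3 -m jog '[[[-1,0,0,0,0],[-1,0,0,0,0]]]'|sed -n '4p'
```

```text
time: 29.02
tool_pos: [0.441, 0.2138, 0.1593]
contact_force: [1.3, -0.8, 1.8]
contact_force: [1.4, 0.3, 0.1]
```

```bash
python3 -m jog '[[[-0.5,0,0,0,0],[-0.5,0,0,0,0],[-0.5,0,0,0,0],[-0.5,0,0,0,0]]]' 10
python3 - <<'E'
from h import *
st=robot.observe();w=robot.read_camera('wrist')[:,:,::-1]
g=cv2.GaussianBlur(w,(3,3),0).max(2)
for v in (224,228,232): print(v,[int(i) for i in g[v,280:310]])
E
```

```text
time: 29.52
tool_pos: [0.4405, 0.2137, 0.1592]
tool_rot: [-3.141, 0.0, 1.781]
contact_force: [0.7, 0.4, 0.1]
opening: 0.0229
grip_force: 0.0
224 [96, 96, 96, 96, 97, 96, 96, 96, 96, 96, 96, 96, 96, 96, 96, 97, 97, 87, 72, 79, 93, 97, 97, 96, 97, 97, 97, 97, 97, 96]
228 [100, 100, 100, 100, 100, 100, 100, 100, 100, 100, 100, 100, 100, 100, 100, 101, 100, 83, 71, 94, 116, 117, 116, 116, 116, 117, 117, 116, 117, 118]
232 [97, 97, 97, 97, 98, 97, 97, 98, 98, 97, 97, 97, 98, 98, 98, 99, 95, 76, 70, 95, 114, 115, 114, 114, 114, 114, 114, 114, 115, 115]
```

Released, still against the buffer. Centre the fingers and lift straight up slowly, then check.

```bash
python3 -m jog '[[[-0.5,0,0,-0.005,0],[-0.5,0,0,-0.012,0],[-0.5,0,0,-0.022,0],[-0.5,0,0,-0.035,0],[-0.5,0,0,-0.05,0]]]'; python3 -m jog '[[[-0.5,0,0,-0.04,0],[-0.5,0,0,-0.08,0],[-0.5,0.04,0,-0.1,0],[-0.5,0.04,0,-0.1,0],[-0.5,0.04,0,-0.1,0]]]'
python3 - <<'E'
from h import *
st=robot.observe();w=robot.read_camera('wrist');s=robot.read_camera('scene')
C=cam('wrist',st);h=np.array([.441,.2138,.13])
x,y=proj(C,h)[0].astype(int);print(x,y)
u,v=proj(cam('scene'),h)[0].astype(int);print(u,v)
c=np.zeros((600,800,3),np.uint8);c[:,400:]=crop(s,u-33,v-50,67,100,6)[:600,:400]
c[:300,:400]=crop(w,max(0,x-70),min(max(0,y-40),325),133,100,3)[:300,:400][:, :399].shape and cv2.resize(crop(w,max(0,x-70),min(max(0,y-50),300),133,100,3),(400,300))
cv2.imwrite('pics/fin.png',c)
E
```

```text
time: 29.98
tool_pos: [0.4406, 0.2137, 0.2102]
tool_rot: [-3.141, 0.0, 1.781]
contact_force: [0.2, 0.4, 0.1]
opening: 0.0229
grip_force: 0.0
time: 30.4
tool_pos: [0.4325, 0.2542, 0.3112]
tool_rot: [3.138, -0.001, 1.783]
contact_force: [0.8, 0.1, -0.7]
opening: 0.0229
grip_force: 0.0
319 223
421 212
```

View pics/fin.png

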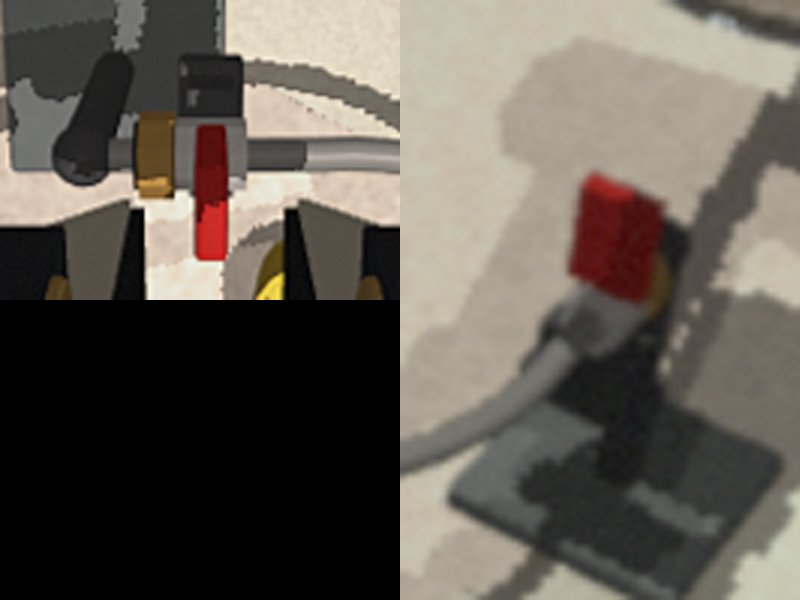

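The picture shows the hanger upright on the rod, with its sleeve (215,150) against the buffer and collar (155,155). The gripper is clear of it.

```bash
python3 -m jog '[[[-0.5,0,0,0,0],[-0.5,0,0,0,0],[-0.5,0,0,0,0]]]' >/dev/null; python3 -c "
from cell import robot
print(robot.hand_in())"
```

```text
the job is handed in; nothing more can be done
None
```

The job is handed in at about 31 s: the smallest hanger hangs upright against the black buffer after a push of about 7.5–8 N held for over a second, though while I lowered it the load on the rod briefly reached an estimated 7.8 N, just under the 8 N limit.

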